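# Lock the attenuator and clear the antenna turntable

## Robot

A 6-joint arm with a two-finger parallel gripper is mounted at the origin on the work surface. World frame = base frame: x ahead of the robot, y to its left, z up, the work surface at z = 0. Lengths are in m, angles in rad, forces in N, time in s.
With the tool pointing down it reaches from about 0.35 to 0.85 m from the base axis. Payload 8.1 kg.
Tool frame: the origin (TCP) lies between the finger pads; the fingertips stand 25 mm ahead of it and the grasp point (between the pads) lies 6 mm ahead of it; z points along the fingers, y is the line along which they close (so a half turn about z gives the same grasp; the last joint's range is limited). The gripper opens to 93 mm and grips with 3 to 60 N. Pads are 15 mm wide; open, the fingers measure 128 mm over their backs; the gripper's body (75 mm by 188 mm) begins 65 mm behind the grasp point.
Start: joints at [1.148, 0.13, 1.488, -0, 1.523, -0.085], TCP at [0.199, 0.566, 0.244] pointing down, gripper open.
Joint ranges: [-2.96, 2.96], [-0.89, 2.26], [0.02, 2.5], [-1.34, 4.48], [0, 2.73], [-2.66, 2.66]. Speed limits (rad/s): [2.39, 2.39, 2.79, 3.14, 3.14, 3.14].

## Interface

Orientations are given as a rotation vector (axis times angle).
In Python, from plant import robot gives the robot as it stands.
- The arm moves only by the tool arm_command, never from a script. Its argument "increments" is text: rows parted by semicolons, each of 5 numbers parted by spaces: the closure, from 0 (fully open) to 1 (shut), then the shift along the tool's x, y, z in mm, then the turn about the tool's z in rad. A call has 1 to 5 rows; each row is the pose to reach, as a shift and turn from the pose commanded when the call began, along the tool's axes at that moment; what a row does not reach only later rows make up. A row lasts 1/10 s, in which the tool goes at most 50 mm and 8.59 degrees, less where a joint would pass 70% of its speed; a pose out of reach is approached as far as the arm can. A call with a gripper value outside its range is refused whole. The fingers move at their own pace and stop on an object; "grip_force" is the grip in N (left out, the last holds). Time passes only in rows, so rows that repeat a pose let the fingers close. It gives the time, the measured TCP pose, the force, the opening and the grip force at its end, in the units of the state.
- robot.read_state(): the state, without advancing time (a new reading comes with each control period).
- robot.read_camera(name): name is "side" or "top" or "wrist"; returns the picture (420x560x3 uint8, blue, green, red); there is no depth.
- robot.camera_model(name): a dict with "fx", "fy", "cx", "cy" (pixels), "eye" and "rotation" of the camera in the world. Camera axes: x right, y down, z forward; pixel columns grow to the right and rows downward; lengths in m; the calibration is good to about 2 mm. The wrist camera is an equidistant fisheye: a pixel r from the principal point sees the ray r / f radians off the axis. A picture is of the moment at which its call begins: read the wrist's pose just before it. camera_model takes no time and is no camera call; for the wrist camera it gives the pose at the moment of the call.
- robot.close_job(): hands the job in; it is judged then, once.
The state is a dict: "t": time; "q": joint angles; "dq": joint speeds; "joint_torque": joint torques, N m; "tool_pos": TCP position; "orientation": TCP orientation; "force": force on the tool from outside, world axes, zero at the start; "wrist_torque": the same for the moment, N m; "opening": finger opening in m; "gripper_force": force on a finger pad.
Only numpy, scipy, OpenCV 4.12 (cv2) and the standard library are available. Lean on these libraries where they do the work, as an engineer would, in place of code of your own. Each camera call takes 0.05 s, during which the arm holds its last target. There are 200 camera calls.

## Task

Make the microwave bench safe and clear it: slide the yellow lock fully back off the attenuator knob, turn the knob until its pointer meets the red mark, then slide the lock fully home over the knob again, and only after that touch any adapter. Then lift every green adapter off the free-spinning turntable and stand each one upright in the middle of its own blue pad on the storage board, with its brass connector pointing along that pad's white line. Leave the black horn and the screwdriver where they are.

Things in the scene. Friction and masses are not known exactly. Their poses are not given: they have to be found in the camera images.
- attenuator: Grey attenuator box, 210 x 140 x 50 mm tall (x, y, z), fixed, with a short green waveguide flange at each end (266 mm over the flanges). Origin: centre of its underside. The knob's axis stands at its own x = -55 mm; the yellow lock slides along the box's own x between the +x half (back, clear of the knob) and the knob (home). Box top at z = 50 mm.
- att_knob (a joint): Angle of the attenuator knob about its upright axis, rad, growing anticlockwise seen from above, stops at -2.2 and +2.2; at 0 its pointer points along the box's own -x. Stays where it is left (friction about 0.05 N m). The mark is always anticlockwise of the starting setting, up to 2.9 rad away.
- knob_grip (a point): Point on the knob's axis at mid height of its grip bar (66 mm above the table). Knob: aluminium dial disc 60 mm across, 4 mm thick, with a black grip bar on it 44 mm long, 14 mm wide, from 54 to 78 mm above the table, lying along the line from the axis to the pointer.
- knob_pointer (a point): Tip of the knob's pointer, on the dial's rim 30 mm from the axis, 54 mm above the table, below the end of the grip bar that has the white stripe; turns with the knob.
- red_mark (a point): Inner tip of the flat red triangle painted beside the dial on the box top: the point on the dial's rim circle (30 mm from the axis, 54 mm above the table) that the pointer has to meet. Fixed to the box; elsewhere at each start.
- att_lock (a joint): Travel of the lock along the box's own -x, m: 0 against its back stop, clear of the knob; 0.110 against its other stop, fully home over the knob. Starts over the knob, between 0.09 and 0.11. Friction about 2 N; stays where it is left.
- lock_handle (a point): Centre of the top of the lock's handle (107.5 mm above the table). Lock: yellow sheet hood 72 x 72 mm, open at its two ends, roof top 85.5 mm above the table, carrying a black upright handle plate 12 mm thick along the sliding direction, 44 mm wide across it, 22 mm tall. It passes over the knob without touching it.
- turntable: Antenna turntable, origin on its axis at table level, fixed base 150 mm across; on it a black platter 240 mm across whose top is 50 mm above the table. The platter spins freely about the upright axis at the slightest push. The adapters stand on it at the start, about 68 mm from the axis.
- board: Dark grey storage board, 250 x 200 mm, 4 mm thick, lying fixed on the table; origin at the centre of its underside.
- pad0: Flat blue round pad printed on the storage board, 70 mm across, one of four (90 and 100 mm apart); origin at its centre on the board's top, 4 mm above the table; its own x axis points from the centre outward along its white line (6 mm wide, 35 to 57 mm from the centre), above which the connector should stand. No height of its own.
- pad1: Flat blue round pad printed on the storage board, 70 mm across, one of four (90 and 100 mm apart); origin at its centre on the board's top, 4 mm above the table; its own x axis points from the centre outward along its white line (6 mm wide, 35 to 57 mm from the centre), above which the connector should stand. No height of its own.
- pad2: Flat blue round pad printed on the storage board, 70 mm across, one of four (90 and 100 mm apart); origin at its centre on the board's top, 4 mm above the table; its own x axis points from the centre outward along its white line (6 mm wide, 35 to 57 mm from the centre), above which the connector should stand. No height of its own.
- pad3: Flat blue round pad printed on the storage board, 70 mm across, one of four (90 and 100 mm apart); origin at its centre on the board's top, 4 mm above the table; its own x axis points from the centre outward along its white line (6 mm wide, 35 to 57 mm from the centre), above which the connector should stand. No height of its own.
- adapter_a: Loose coax-to-waveguide adapter, about 0.18 kg (3 to 4 are present, alike): green round foot 54 mm across, 9 mm thick; on it a green block 34 (own x) x 24 (own y) mm, top 59 mm above the underside. Origin: centre of underside. A brass connector 14 mm thick juts from the block along own +x at 42 mm height. Grip the block across own y from above.
- adapter_a_tip (a point): Tip of the brass connector of adapter_a, 43 mm from its upright axis along own +x, 42 mm above its underside.
- adapter_b: Loose coax-to-waveguide adapter, about 0.18 kg (3 to 4 are present, alike): green round foot 54 mm across, 9 mm thick; on it a green block 34 (own x) x 24 (own y) mm, top 59 mm above the underside. Origin: centre of underside. A brass connector 14 mm thick juts from the block along own +x at 42 mm height. Grip the block across own y from above.
- adapter_b_tip (a point): Tip of the brass connector of adapter_b, 43 mm from its upright axis along own +x, 42 mm above its underside.
- adapter_c: Loose coax-to-waveguide adapter, about 0.18 kg (3 to 4 are present, alike): green round foot 54 mm across, 9 mm thick; on it a green block 34 (own x) x 24 (own y) mm, top 59 mm above the underside. Origin: centre of underside. A brass connector 14 mm thick juts from the block along own +x at 42 mm height. Grip the block across own y from above.
- adapter_c_tip (a point): Tip of the brass connector of adapter_c, 43 mm from its upright axis along own +x, 42 mm above its underside.
- adapter_d: Loose coax-to-waveguide adapter, about 0.18 kg (3 to 4 are present, alike): green round foot 54 mm across, 9 mm thick; on it a green block 34 (own x) x 24 (own y) mm, top 59 mm above the underside. Origin: centre of underside. A brass connector 14 mm thick juts from the block along own +x at 42 mm height. Grip the block across own y from above.
- adapter_d_tip (a point): Tip of the brass connector of adapter_d, 43 mm from its upright axis along own +x, 42 mm above its underside.
- horn: Bystander: small black horn antenna standing on the table, 44 mm wide, 90 mm tall; origin centre of underside. Leave alone.
- screwdriver: Bystander: red-handled screwdriver lying on the table. Leave alone.
Things that resemble listed ones, but are neither listed nor needed, are in the scene too. What is shaped like the adapter_c but brown or purple is not meant.

How it is judged:
On the way, in this order (a step that is already met when the one before it is completed fails the run):
1. the lock is slid back off the knob (value of joint att_lock below 0.02 m), for 0.2 s.
2. the knob's pointer is at the red mark while the lock is still open (distance between knob_pointer and red_mark below 0.0045 m and value of joint att_lock below 0.05 m), for 0.3 s.
3. the lock is fully home over the knob, which is still at the mark (distance between knob_pointer and red_mark below 0.0045 m and value of joint att_lock above 0.104 m), for 0.2 s.
At the end, for the whole second after the job is handed in: Pointer within 4.5 mm of the red mark, lock within 6 mm of its end stop; every adapter present still and upright on the board, centre within 12 mm of its own pad's centre, connector tip within 15 mm to either side of that pad's line (all of step 3 and ((horizontal distance between adapter_a and pad0 below 0.012 m and y of adapter_a_tip in the frame of pad0 between -0.015 and 0.015 m and x of adapter_a_tip in the frame of pad0 above 0.02 m) or (horizontal distance between adapter_a and pad1 below 0.012 m and y of adapter_a_tip in the frame of pad1 between -0.015 and 0.015 m and x of adapter_a_tip in the frame of pad1 above 0.02 m) or (horizontal distance between adapter_a and pad2 below 0.012 m and y of adapter_a_tip in the frame of pad2 between -0.015 and 0.015 m and x of adapter_a_tip in the frame of pad2 above 0.02 m) or (horizontal distance between adapter_a and pad3 below 0.012 m and y of adapter_a_tip in the frame of pad3 between -0.015 and 0.015 m and x of adapter_a_tip in the frame of pad3 above 0.02 m)) and angle between each of adapter_a, adapter_b, adapter_c, adapter_d's own z axis and vertical below 0.1 rad and height (world z) of each of adapter_a, adapter_b, adapter_c, adapter_d below 0.01 m and linear speed of each of adapter_a, adapter_b, adapter_c, adapter_d below 0.02 m/s and angular speed of each of adapter_a, adapter_b, adapter_c, adapter_d below 0.2 rad/s and ((horizontal distance between adapter_b and pad0 below 0.012 m and y of adapter_b_tip in the frame of pad0 between -0.015 and 0.015 m and x of adapter_b_tip in the frame of pad0 above 0.02 m) or (horizontal distance between adapter_b and pad1 below 0.012 m and y of adapter_b_tip in the frame of pad1 between -0.015 and 0.015 m and x of adapter_b_tip in the frame of pad1 above 0.02 m) or (horizontal distance between adapter_b and pad2 below 0.012 m and y of adapter_b_tip in the frame of pad2 between -0.015 and 0.015 m and x of adapter_b_tip in the frame of pad2 above 0.02 m) or (horizontal distance between adapter_b and pad3 below 0.012 m and y of adapter_b_tip in the frame of pad3 between -0.015 and 0.015 m and x of adapter_b_tip in the frame of pad3 above 0.02 m)) and ((horizontal distance between adapter_c and pad0 below 0.012 m and y of adapter_c_tip in the frame of pad0 between -0.015 and 0.015 m and x of adapter_c_tip in the frame of pad0 above 0.02 m) or (horizontal distance between adapter_c and pad1 below 0.012 m and y of adapter_c_tip in the frame of pad1 between -0.015 and 0.015 m and x of adapter_c_tip in the frame of pad1 above 0.02 m) or (horizontal distance between adapter_c and pad2 below 0.012 m and y of adapter_c_tip in the frame of pad2 between -0.015 and 0.015 m and x of adapter_c_tip in the frame of pad2 above 0.02 m) or (horizontal distance between adapter_c and pad3 below 0.012 m and y of adapter_c_tip in the frame of pad3 between -0.015 and 0.015 m and x of adapter_c_tip in the frame of pad3 above 0.02 m)) and ((horizontal distance between adapter_d and pad0 below 0.012 m and y of adapter_d_tip in the frame of pad0 between -0.015 and 0.015 m and x of adapter_d_tip in the frame of pad0 above 0.02 m) or (horizontal distance between adapter_d and pad1 below 0.012 m and y of adapter_d_tip in the frame of pad1 between -0.015 and 0.015 m and x of adapter_d_tip in the frame of pad1 above 0.02 m) or (horizontal distance between adapter_d and pad2 below 0.012 m and y of adapter_d_tip in the frame of pad2 between -0.015 and 0.015 m and x of adapter_d_tip in the frame of pad2 above 0.02 m) or (horizontal distance between adapter_d and pad3 below 0.012 m and y of adapter_d_tip in the frame of pad3 between -0.015 and 0.015 m and x of adapter_d_tip in the frame of pad3 above 0.02 m))); the robot touches nothing.
It fails at once if an adapter is touched with the fingers before the knob is at the mark with the lock home ((value of joint att_lock below 0.1 m or distance between knob_pointer and red_mark above 0.0055 m) and (contact force between the fingers and adapter_a above 0.5 N or contact force between the fingers and adapter_b above 0.5 N or contact force between the fingers and adapter_c above 0.5 N or contact force between the fingers and adapter_d above 0.5 N)).
It fails at once if the horn or the screwdriver is disturbed (moved more than 3 cm) (distance of any of horn, screwdriver from where it was at the start of the episode above 0.03 m).
Of adapter_a, adapter_b, adapter_c, adapter_d only 3 to 4 are there at a start; the rules pass over those that are not, and their reading is None.
At some moment in a run one of adapter_a, adapter_b, adapter_c, adapter_d may be knocked a few centimetres aside while the robot is not near it.
It also fails if it takes over 210 s, if anything falls off the work surface, if the arm or the gripper's body presses on something with over 40 N, if the wrist force passes 120 N, or if a joint passes its speed limit or range.

## Working session

There is one attempt and no reset: what is moved stays moved. The work goes in short steps, Python scripts to look and compute and a tool call to move; the robot and the scene stay as the last step left them, time stands still between calls to the robot, and variables do not carry over. Pictures are saved under pics/ and viewed, at most 14 in all, crops included, and the job is handed in when it is done.

Besides the shell and the picture viewer there is one more tool, called after "Emit:" as name(argument=value, ...) on one line, values as JSON. arm_command: Moves the arm, as the interface text tells. Its arguments: {"type":"object","properties":{"increments":{"type":"string"},"grip_force":{"type":"number"}},"required":["increments"]}

```bash
ls; mkdir -p pics
python3 - <<'E'
from plant import robot
import cv2
s=robot.read_state();print(s)
for n in("side","top","wrist"):
    m=robot.camera_model(n);print(n,m)
    cv2.imwrite(f"pics/{n}0.png",robot.read_camera(n))
E
```

```text
pics
{'t': 0.0, 'q': array([ 1.14760438e+00,  1.31156128e-01,  1.48926486e+00,  1.69967692e-05,
        1.52302758e+00, -8.54378520e-02]), 'dq': array([ 0.00104884,  0.00091821, -0.00089364, -0.00030765,  0.00041919,
       -0.00069928]), 'joint_torque': array([ 4.83444055e-04, -5.59864604e+01, -4.91747224e+01,  7.68362009e-02,
        3.60446039e-02, -2.09167119e-04]), 'tool_pos': array([0.19859799, 0.56561854, 0.24259835]), 'orientation': array([-5.27944511e-01, -3.09642283e+00,  2.81436220e-03]), 'force': array([ 1.19777804,  0.22834779, -0.56943662]), 'wrist_torque': array([-0.01595245, -0.01276841, -0.01960244]), 'gripper_force': 0.0, 'opening': 0.09312474020813608}
side {'fx': 412.54994640617247, 'fy': 412.54994640617247, 'cx': 276.2627236277935, 'cy': 203.39122305606742, 'eye': array([ 0.48481952, -0.71615497,  0.69004619]), 'rotation': array([-2.25098515, -0.01950461, -0.01724566])}
top {'fx': 438.86261634604693, 'fy': 438.86261634604693, 'cx': 273.95123361491613, 'cy': 206.55707519051793, 'eye': array([0.21969413, 0.02614231, 1.32172955]), 'rotation': array([-2.15302649,  2.01445919, -0.24816799])}
wrist {'fx': 325.19226210127806, 'fy': 325.19226210127806, 'cx': 279.2022702276149, 'cy': 209.6782856452696, 'eye': array([0.12174766, 0.59395617, 0.38330725]), 'rotation': array([2.35375112, 1.66897573, 0.24908767])}
```

Run:
```python
import cv2,numpy as np
a=cv2.imread("pics/top0.png");cv2.imwrite("pics/top0b.png",cv2.resize(a,(800,600),interpolation=cv2.INTER_CUBIC))
a=cv2.imread("pics/side0.png");cv2.imwrite("pics/side0b.png",cv2.resize(a,(800,600),interpolation=cv2.INTER_CUBIC))
```

```text
(no output)
```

View pics/top0b.png

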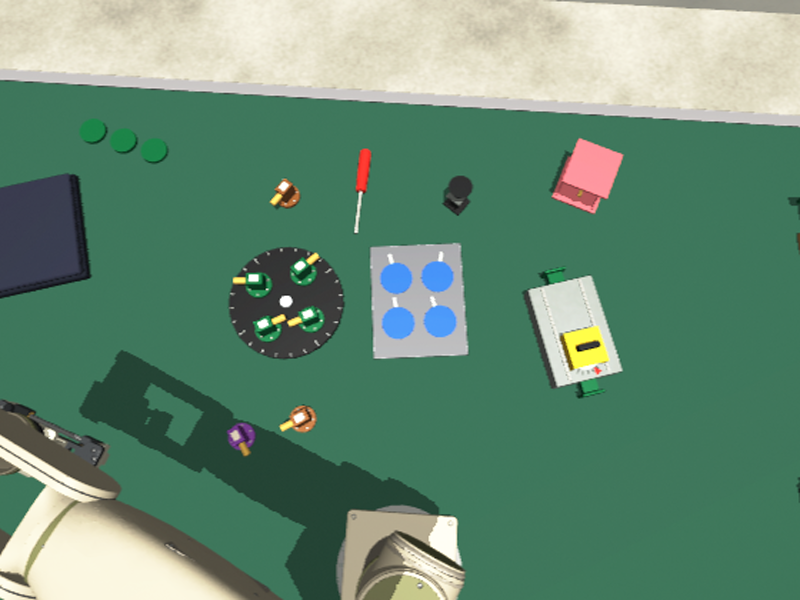

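View pics/side0b.png

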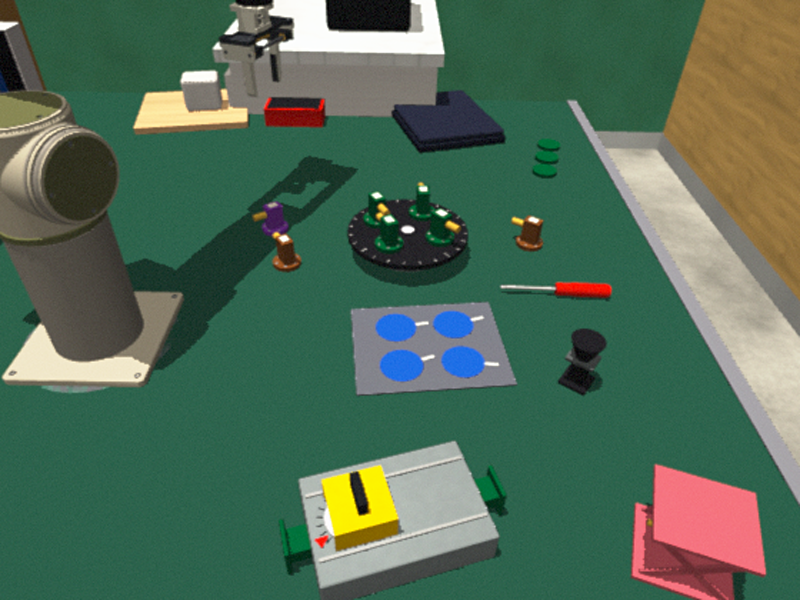

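The top view shows four green adapters on the platter around (286,300), the board with four pads at (418,300), and the attenuator at (573,330). On the attenuator, the lock is over the knob and the red mark is near (597,370). The side view agrees.

```bash
cat > h.py <<'E'
import numpy as np,cv2
from scipy.spatial.transform import Rotation as R
from plant import robot
np.set_printoptions(precision=4,suppress=True)
def snap(n,f):
    m=robot.camera_model(n);im=robot.read_camera(n);cv2.imwrite(f"pics/{f}.png",im);np.save(f"pics/{f}.npy",m,allow_pickle=True);return im,m
def load(f): return cv2.imread(f"pics/{f}.png"),np.load(f"pics/{f}.npy",allow_pickle=True).item()
def ray(m,p,fish=False):
    u=np.array([(p[0]-m["cx"])/m["fx"],(p[1]-m["cy"])/m["fy"]])
    if fish:
        r=np.hypot(*u);d=np.array([*(u*np.sinc(r/np.pi)),np.cos(r)])
    else: d=np.array([*u,1.])
    return R.from_rotvec(m["rotation"]).apply(d/np.linalg.norm(d))
def plane(m,p,z,fish=False):
    d=ray(m,p,fish);return m["eye"]+d*(z-m["eye"][2])/d[2]
def tri(obs):
    A=0;b=0
    for m,p,f in obs:
        d=ray(m,p,f);P=np.eye(3)-np.outer(d,d);A=A+P;b=b+P@m["eye"]
    x=np.linalg.solve(A,b)
    e=[np.linalg.norm((np.eye(3)-np.outer(ray(m,p,f),ray(m,p,f)))@(x-m["eye"])) for m,p,f in obs]
    return x,max(e)
def proj(m,X,fish=False):
    c=R.from_rotvec(m["rotation"]).inv().apply(np.asarray(X)-m["eye"])
    if fish:
        r=np.hypot(c[0],c[1]);k=np.arctan2(r,c[2])/r
    else: k=1/c[2]
    return np.array([m["fx"]*c[0]*k+m["cx"],m["fy"]*c[1]*k+m["cy"]])
RNG=dict(yellow=((24,150,120),(34,255,255)),red=((0,170,120),(6,255,255)),blue=((100,150,120),(118,255,255)),brass=((18,100,90),(30,255,255)))
def blobs(im,c,amin=10):
    lo,hi=RNG[c] if isinstance(c,str) else c
    k=cv2.inRange(cv2.cvtColor(im,cv2.COLOR_BGR2HSV),lo,hi)
    n,l,s,ce=cv2.connectedComponentsWithStats(k)
    return [(ce[i],s[i],l==i) for i in range(1,n) if s[i][4]>=amin]
def go(xyz,yaw=None):
    """shift in tool mm and turn; yaw = world angle of closing line (tool y) """
    s=robot.read_state();T=R.from_rotvec(s["orientation"]);d=T.inv().apply(np.asarray(xyz)-s["tool_pos"])*1000
    t=0
    if yaw is not None:
        y=T.apply([0,1,0]);cur=np.arctan2(y[1],y[0]);t=-((yaw-cur+np.pi/2)%np.pi-np.pi/2)  # tool z down
    return d,t,s["q"][5]
E
python3 - <<'E'
from h import *
t,mt=snap("top","t1");s,ms=snap("side","s1");w,mw=snap("wrist","w1")
for n,im,m in(("top",t,mt),("side",s,ms)):
    for c,z in(("yellow",.0855),("red",.05),("blue",.004),("brass",.092)):
        for ce,st,_ in blobs(im,c,8): print(n,c,ce,st[:5],plane(m,ce,z)[:2])
E
```

```text
top yellow [409.1745 242.9436] [394 229  32  29 550] [ 0.4507 -0.3405]
top red [253.8957 118.5024] [249 104  11  31 211] [0.822  0.1331]
top blue [305.7627 193.0904] [295 183  22  21 354] [ 0.6022 -0.0443]
top blue [276.9122 194.3541] [267 184  21  21 353] [0.5921 0.0453]
top blue [278.3261 225.6927] [268 215  22  22 371] [0.4929 0.0345]
top blue [307.6773 224.4053] [297 214  22  22 375] [ 0.5029 -0.055 ]
top brass [193.    138.913] [189 135   9   9  46] [0.7236 0.3073]
top brass [218.3913 180.6087] [214 177  10   8  46] [0.5978 0.2181]
top brass [167.0909 195.9545] [163 194   9   5  44] [0.5413 0.3626]
top brass [200.299  223.9588] [190 220  22   9  97] [0.4649 0.2571]
top brass [408.1626 243.0106] [392 228  34  31 658] [ 0.4491 -0.3357]
top brass [200.1957 297.4348] [196 294  10   8  46] [0.2597 0.2352]
top brass [170.8293 314.3171] [168 310   7   9  41] [0.2096 0.3101]
side yellow [362.1 153.8] [359 153   7   3  10] [0.7252 0.256 ]
side yellow [250.7004 350.7056] [ 225  326   54   49 1559] [ 0.4522 -0.3483]
side red [205.7787  75.0902] [185  69  42  10 122] [0.2041 0.8762]
side re
[... 691 characters left out ...]
side brass [172.1667  80.5833] [171  76   3   9  12] [0.1096 0.7142]
side brass [139.      78.7273] [134  78  11   2  11] [-0.0124  0.7245]
side brass [154.5     85.0625] [147  85  16   2  16] [0.0562 0.6716]
side brass [267.     147.3846] [263 142  10  12  65] [0.4626 0.2686]
side brass [181.2927 150.9268] [177 148  10   7  41] [0.2309 0.241 ]
side brass [362.0698 154.5814] [358 152   9   7  43] [0.7219 0.2415]
side brass [316.3929 157.875 ] [312 154  10   9  56] [0.5962 0.2202]
side brass [192.5385 164.3077] [191 163   5   4  13] [0.2719 0.1772]
side brass [252.0105 355.7428] [ 225  326   54   60 2088] [ 0.4551 -0.361 ]
side brass [454.25   365.5833] [453 364   4   4  12] [ 0.7721 -0.3716]
```

Run:
```python
from h import *
t,mt=load("t1");s,ms=load("s1")
a=plane(mt,np.array([553,276])*.7,.03);b=plane(mt,np.array([590,387])*.7,.03)
print(a,b,np.linalg.norm(a-b),"psi",np.arctan2(*(b-a)[1::-1]))
# handle black blob in yellow
for n,im,m in(("t",t,mt),("s",s,ms)):
    ce,st,k=max(blobs(im,"yellow",100),key=lambda b:b[1][4] if 'b' else 0)
    x,y,w,h=st[:4];sub=im[y-8:y+h,x:x+w].max(2)
    n_,l,ss,cc=cv2.connectedComponentsWithStats((sub<70).astype('uint8'))
    for i in range(1,n_): print(n,cc[i]+[x,y-8],ss[i][4],plane(m,cc[i]+[x,y-8],.1075))
st=robot.read_state();T=R.from_rotvec(st["orientation"]);print(T.as_matrix(),st["q"])
```

```text
[ 0.6107 -0.291   0.03  ] [ 0.3789 -0.3674  0.03  ] 0.2440087875157289 psi -2.823105230338956
t [411.2712 241.9492] 59 [ 0.4498 -0.3399  0.1075]
s [250.7876 345.2124] 193 [ 0.4529 -0.3521  0.1075]
[[-0.9435  0.3314 -0.0003]
 [ 0.3314  0.9435 -0.0005]
 [ 0.0001 -0.0006 -1.    ]] [ 1.1476  0.1307  1.4885  0.      1.523  -0.0854]
```

Emit:
arm_command(increments="0 -35 -33 0 0;0 -70 -66 0 0;0 -105 -99 0 0;0 -140 -132 0 0;0 -175 -165 0 0")

```text
t: 0.8
tool_pos: [0.3097, 0.3508, 0.2437]
orientation: [0.527, 3.097, 0.0]
force: [0.5, 0.9, 0.0]
opening: 0.0935
gripper_force: 0.0
```

Emit:
arm_command(increments="0 -35 -33 0 0;0 -70 -66 0 0;0 -105 -99 0 0;0 -140 -132 0 0;0 -175 -165 0 0")

```text
t: 1.3
tool_pos: [0.4202, 0.1369, 0.244]
orientation: [0.528, 3.096, 0.001]
force: [1.2, 0.7, 0.2]
opening: 0.0928
gripper_force: 0.0
```

Emit:
arm_command(increments="0 -24 -43 0 0;0 -48 -86 0 0;0 -72 -129 0 0;0 -96 -172 0 0;0 -120 -215 0 0")

```text
t: 1.8
tool_pos: [0.4616, -0.106, 0.2439]
orientation: [0.528, 3.096, -0.0]
force: [1.5, -0.6, -0.5]
opening: 0.0932
gripper_force: 0.0
```

Emit:
arm_command(increments="0 -24 -43 0 0.14;0 -48 -86 0 0.28;0 -72 -129 0 0.42;0 -96 -172 0 0.56;0 -118 -217 0 0.7")

```text
t: 2.3
tool_pos: [0.5012, -0.3496, 0.2436]
orientation: [1.566, 2.723, 0.0]
force: [1.1, -0.1, 0.4]
opening: 0.0929
gripper_force: 0.0
```

Emit:
arm_command(increments="0 0 0 0 0.11;0 0 0 0 0.215;0 0 0 0 0.215;0 0 0 0 0.215")

```text
t: 2.7
tool_pos: [0.501, -0.3475, 0.2436]
orientation: [-1.838, -2.548, -0.0]
force: [0.2, 0.4, 1.2]
opening: 0.0932
gripper_force: 0.0
```

Run:
```python
from h import *
w,mw=snap("wrist","w2");s=robot.read_state();print(s["tool_pos"],s["orientation"],s["q"],s["force"],s["t"])
print(mw["eye"],R.from_rotvec(mw["rotation"]).as_matrix())
cv2.imwrite("pics/w2b.png",cv2.resize(w,(800,600),interpolation=cv2.INTER_CUBIC))
```

```text
[ 0.5011 -0.3473  0.2438] [ 1.8373  2.5481 -0.    ] [-0.6902  0.1563  1.4596 -0.      1.5255 -1.0115] [ 0.2863 -0.466   0.1531] 2.75
[ 0.4756 -0.2687  0.3842] [[ 0.9488  0.3017  0.094 ]
 [ 0.316  -0.9066 -0.2797]
 [ 0.0008  0.2951 -0.9555]]
```

View pics/w2b.png

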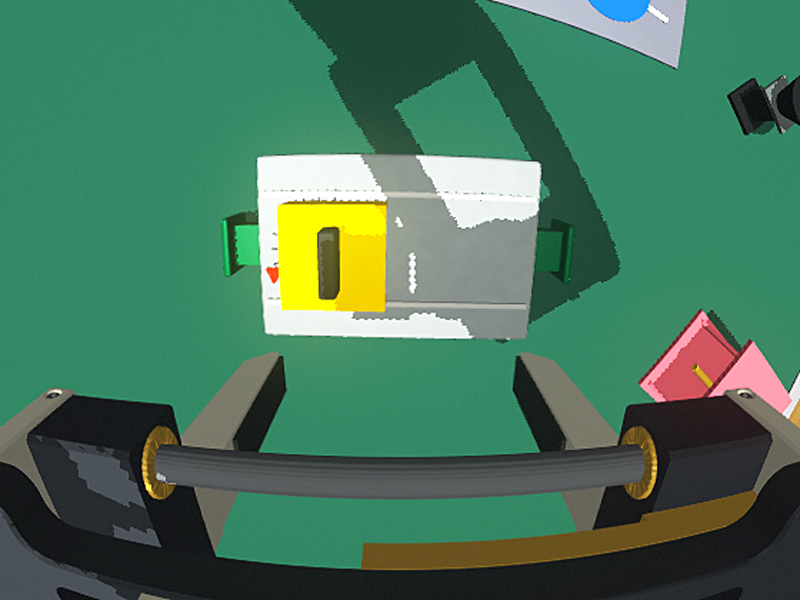

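The wrist view shows the lock's black handle at about (328,263) of 800x600, the box top with corners near (258,156), (541,162), (528,338) and (265,338), and the red mark at (272,273).

Run:
```python
from h import *
w,mw=load("w2");t,mt=load("t1");s,ms=load("s1");k=.7
C=np.array([plane(mw,np.array(p)*k,.05,True) for p in[(258,156),(541,162),(528,338),(265,338)]])
print(C,"mid",C.mean(0));
for a,b in((0,1),(3,2),(0,3),(1,2)):
    d=C[b]-C[a];print(np.linalg.norm(d),np.arctan2(d[1],d[0]))
h=plane(mw,np.array([328,263])*k,.1075,True);print("handle",h)
print(tri([(mw,(229.6,184.1),True),(mt,(411.3,242),False),(ms,(250.8,343.5),False)]))
F=[plane(mw,np.array(p)*k,.025,True) for p in[(227,246),(570,250)]];print("fl",F,np.linalg.norm(F[1]-F[0]),np.arctan2(*(F[1]-F[0])[1::-1]))
Y=blobs(w,"yellow",300);print([ (b[0],b[1][4],plane(mw,b[0],.0855,True)) for b in Y])
d,tt,q6=go(np.array([h[0],h[1],.16]),.318);print(d,tt,q6)
```

```text
[[ 0.3764 -0.2951  0.05  ]
 [ 0.5738 -0.2339  0.05  ]
 [ 0.6161 -0.3645  0.05  ]
 [ 0.4174 -0.4307  0.05  ]] mid [ 0.4959 -0.331   0.05  ]
0.20667225340440448 0.300263244834992
0.20948541194792927 0.3214818182305894
0.14170032099467367 -1.277390377707647
0.13726406972063482 -1.257460615543465
handle [ 0.4541 -0.3412  0.1075]
(array([ 0.4524, -0.3433,  0.0976]), np.float64(0.0010733949202722892))
fl [array([ 0.3625, -0.3748,  0.025 ]), array([ 0.6311, -0.2889,  0.025 ])] 0.2820355266391343 0.30939444736636545
[(array([232.3613, 178.7492]), np.int32(4772), array([ 0.4534, -0.3412,  0.0855]))]
[ 20.7104 -42.6771  83.7461] 0.003365633702159254 -1.0115265948288725
```

Emit:
arm_command(increments="0 10 -21 42 0;0 21 -42 84 0;0 21 -42 108 0;0 21 -42 129 0;0 21 -42 129 0", grip_force=20)

```text
t: 3.25
tool_pos: [0.4527, -0.3387, 0.1113]
orientation: [-1.835, -2.543, -0.001]
force: [-0.6, 0.8, -0.8]
opening: 0.093
gripper_force: 0.0
```

Emit:
arm_command(increments="1 0 0 0 0;1 0 0 0 0;1 0 0 0 0;1 0 0 0 0;1 0 0 0 0")

```text
t: 3.75
tool_pos: [0.455, -0.3411, 0.1154]
orientation: [1.841, 2.544, -0.0]
force: [0.3, 0.1, -1.1]
opening: 0.0577
gripper_force: 0.0
```

Emit:
arm_command(increments="1 0 0 0 0;1 0 0 0 0;1 0 0 0 0;1 0 0 0 0;1 0 0 0 0")

```text
t: 4.25
tool_pos: [0.4545, -0.3408, 0.1146]
orientation: [-1.842, -2.545, 0.0]
force: [-2.0, -0.6, 0.2]
opening: 0.0177
gripper_force: 0.9
```

Emit:
arm_command(increments="1 0 0 0 0;1 0 0 0 0;1 0 0 0 0")

```text
t: 4.55
tool_pos: [0.4544, -0.3409, 0.1146]
orientation: [-1.842, -2.545, 0.0]
force: [-2.5, 0.3, -0.0]
opening: 0.0123
gripper_force: 20.0
```

Gripped (12.3 mm, as expected for the plate). Sliding back.

Emit:
arm_command(increments="1 0 15 0 0;1 0 35 0 0;1 0 55 0 0;1 0 75 0 0;1 0 90 0 0")

```text
t: 5.05
tool_pos: [0.5415, -0.3137, 0.1146]
orientation: [1.841, 2.543, -0.003]
force: [0.7, -10.1, -4.5]
opening: 0.0122
gripper_force: 20.0
```

Emit:
arm_command(increments="1 0 3 0 0;1 0 5 0 0;1 0 5 0 0;1 0 5 0 0")

```text
t: 5.45
tool_pos: [0.5459, -0.3124, 0.1147]
orientation: [1.84, 2.542, -0.002]
force: [3.0, -7.4, -6.1]
opening: 0.0118
gripper_force: 20.0
```

Emit:
arm_command(increments="0 0 0 0 0;0 0 0 0 0;0 0 0 0 0;0 0 0 0 0;0 0 0 0 0")

```text
t: 5.95
tool_pos: [0.5449, -0.3109, 0.1147]
orientation: [-1.841, -2.545, -0.0]
force: [0.1, 0.3, -0.1]
opening: 0.0473
gripper_force: 0.0
```

Emit:
arm_command(increments="0 0 0 -50 0;0 0 -40 -80 0;0 0 -40 -120 0;0 0 -40 -120 0;0 0 -40 -120 0")

```text
t: 6.45
tool_pos: [0.5075, -0.3242, 0.2364]
orientation: [1.84, 2.542, 0.0]
force: [0.0, 0.0, -1.0]
opening: 0.0871
gripper_force: 0.0
```

Run:
```python
from h import *
w,mw=snap("wrist","w3");s=robot.read_state();print(s["tool_pos"],s["q"],s["t"],s["force"])
t,mt=snap("top","t3");d,ms=snap("side","s3")
cv2.imwrite("pics/w3b.png",cv2.resize(w[60:270,100:380],(800,600),interpolation=cv2.INTER_CUBIC))
```

```text
[ 0.507  -0.3235  0.2345] [-0.6534  0.1378  1.4967  0.0001  1.5067 -0.9714] 6.5 [-0.346   0.4332 -0.5437]
```

View pics/w3b.png

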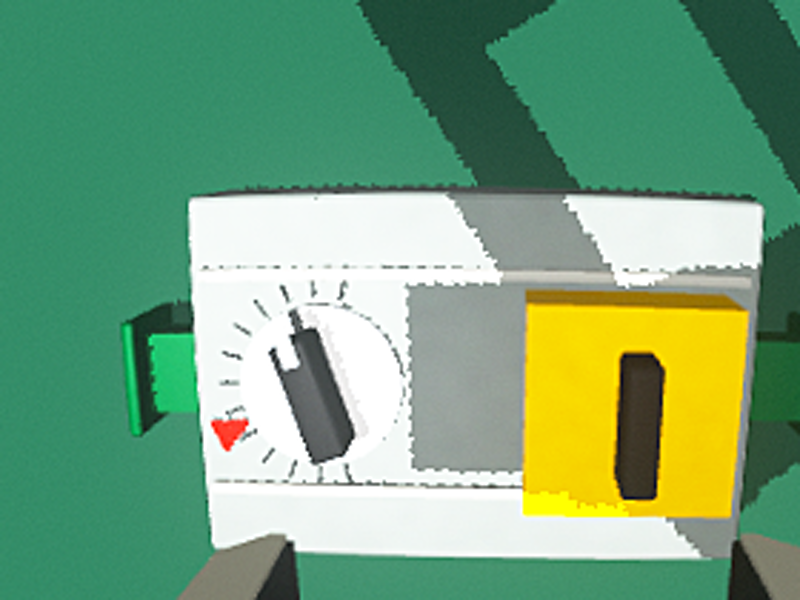

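The crop shows the knob at about (322,385), with its pointer at the upper left, tip about (291,313). The red triangle is at (230,432), with its inner tip about (249,423). The lock is clear to the right.

Run:
```python
from h import *
w,mw=load("w3");f=lambda p,z:plane(mw,np.array(p)/(800/280)+[100,60],z,True)
# red contour subpixel
hs=cv2.cvtColor(w,cv2.COLOR_BGR2HSV)
k=cv2.inRange(hs,(0,120,100),(8,255,255))|cv2.inRange(hs,(172,120,100),(180,255,255))
k[:, 220:]=0
c=max(cv2.findContours(k,cv2.RETR_EXTERNAL,cv2.CHAIN_APPROX_NONE)[0],key=cv2.contourArea)
a,tr=cv2.minEnclosingTriangle(c);tr=tr[:,0];print("tri",(tr-[100,60])*2.857,[plane(mw,p,.05,True)[:2] for p in tr])
# disc: bright pixels fit
C=np.array([f(p,.05)[:2] for p in[(190,200),(763,205),(738,558),(214,553)]]);print(C,"mid",C.mean(0))
m=np.load("pics/w3.npy",allow_pickle=True)
ax=np.array([np.cos(.312),np.sin(.312)]);print("knob from box",C.mean(0)-.055*ax)
# disc rim points
pts=np.array([f(p,.054)[:2] for p in[(241,385),(404,385),(260,325),(352,310),(390,430),(265,447),(300,466)]])
A=np.c_[2*pts,np.ones(len(pts))];x=np.linalg.lstsq(A,(pts**2).sum(1),rcond=None)[0];cen=x[:2];print("disc",cen,np.sqrt(x[2]+cen@cen))
P=f((291,313),.054)[:2];print("ptr",P,np.linalg.norm(P-cen),np.arctan2(*(P-cen)[::-1]))
for p in [(249,423),(230,432)]:
    M=f(p,.05)[:2];print("mark",M,np.linalg.norm(M-cen),np.arctan2(*(M-cen)[::-1]))
# bar top: corners
B=[f(p,.078)[:2] for p in[(272,350),(303,330),(311,465),(354,435),]];print(B);b=(B[0]+B[1]-B[2]-B[3])/2;print("bar",np.linalg.norm(b),np.arctan2(b[1],b[0]),np.mean(B,0))
print("handle",f((639,427),.1075))
```

```text
tri [[226.3862 451.5923]
 [248.9671 419.979 ]
 [207.4182 419.979 ]] [array([ 0.4137, -0.3848]), array([ 0.4195, -0.3696]), array([ 0.4036, -0.3748])]
[[ 0.3769 -0.2958]
 [ 0.5739 -0.2343]
 [ 0.6168 -0.365 ]
 [ 0.4176 -0.4288]] mid [ 0.4963 -0.331 ]
knob from box [ 0.444  -0.3479]
disc [ 0.4428 -0.3478] 0.03115857779661465
ptr [ 0.4256 -0.3242] 0.029242144406590304 2.1994272732845337
mark [ 0.4198 -0.3707] 0.03248782041190186 -2.3577079490194084
mark [ 0.4134 -0.3766] 0.04118888513356627 -2.3670292057618356
[array([ 0.4267, -0.3324]), array([ 0.4353, -0.3226]), array([ 0.45  , -0.3679]), array([ 0.4616, -0.3525])]
bar 0.04100735339340253 2.2198821278027485 [ 0.4434 -0.3439]
handle [ 0.5458 -0.3123  0.1075]
```

Emit:
arm_command(increments="0 0 0 0 0.14;0 0 0 0 0.28;0 0 0 0 0.42;0 0 0 0 0.56;0 0 0 0 0.7")

```text
t: 7.1
tool_pos: [0.5064, -0.3229, 0.2325]
orientation: [-2.605, -1.751, 0.002]
force: [0.3, -0.2, 0.2]
opening: 0.0933
gripper_force: 0.0
```

Emit:
arm_command(increments="0 0 0 0 0.14;0 0 0 0 0.28;0 0 0 0 0.42;0 0 0 0 0.56;0 0 0 0 0.7")

```text
t: 7.6
tool_pos: [0.5064, -0.3229, 0.2325]
orientation: [-3.048, -0.751, 0.003]
force: [0.5, -1.0, -0.1]
opening: 0.0931
gripper_force: 0.0
```

Emit:
arm_command(increments="0 0 0 0 0.14;0 0 0 0 0.28;0 0 0 0 0.42;0 0 0 0 0.56;0 0 0 0 0.7")

```text
t: 8.1
tool_pos: [0.5064, -0.3229, 0.2325]
orientation: [-3.122, 0.339, 0.004]
force: [0.4, -0.1, 0.4]
opening: 0.0932
gripper_force: 0.0
```

Emit:
arm_command(increments="0 0 0 0 0.144;0 0 0 0 0.288;0 0 0 0 0.432;0 0 0 0 0.576;0 0 0 0 0.72")

```text
t: 8.6
tool_pos: [0.5064, -0.3229, 0.2325]
orientation: [-2.803, 1.418, 0.005]
force: [0.9, -1.1, 0.7]
opening: 0.0929
gripper_force: 0.0
```

Emit:
arm_command(increments="0 0 0 0 0;0 0 0 0 0")

```text
t: 8.8
tool_pos: [0.5065, -0.3231, 0.2333]
orientation: [-2.81, 1.404, 0.003]
force: [0.4, 0.3, 0.2]
opening: 0.0929
gripper_force: 0.0
```

Run:
```python
from h import *
print(go([.4435,-.3478,.083],.64),robot.read_state()["tool_pos"])
```

```text
(array([-17.8291,  65.1357, 150.3438]), np.float64(0.004274314571922844), np.float64(1.844171298925929)) [ 0.5065 -0.3231  0.2333]
```

Emit:
arm_command(increments="0.45 -9 32 0 0;0.45 -18 65 0 0;0.45 -18 65 30 0;0.45 -18 65 60 0;0.45 -18 65 60 0")

```text
t: 9.3
tool_pos: [0.4414, -0.3459, 0.1695]
orientation: [-2.807, 1.405, 0.013]
force: [-0.3, 0.0, -0.9]
opening: 0.0574
gripper_force: 0.0
```

Emit:
arm_command(increments="0.45 0 0 30 0;0.45 0 0 60 0;0.45 0 0 80 0;0.45 0 0 90 0;0.45 0 0 90 0")

```text
t: 9.8
tool_pos: [0.4437, -0.3474, 0.084]
orientation: [-2.808, 1.408, 0.003]
force: [-0.9, 0.5, -0.3]
opening: 0.0508
gripper_force: 0.0
```

Emit:
arm_command(increments="1 0 0 0 0;1 0 0 0 0;1 0 0 0 0;1 0 0 0 0;1 0 0 0 0")

```text
t: 10.3
tool_pos: [0.4439, -0.3485, 0.0852]
orientation: [2.806, -1.41, 0.001]
force: [-13.3, -11.9, 5.6]
opening: 0.016
gripper_force: 9.4
```

Emit:
arm_command(increments="1 0 0 0 0;1 0 0 0 0;1 0 0 0 0")

```text
t: 10.6
tool_pos: [0.443, -0.3492, 0.0852]
orientation: [2.805, -1.41, -0.001]
force: [-5.8, -4.3, 2.9]
opening: 0.0135
gripper_force: 20.0
```

Emit:
arm_command(increments="1 0 0 0 -0.12;1 0 0 0 -0.24;1 0 0 0 -0.36;1 0 0 0 -0.48;1 0 0 0 -0.6")

```text
t: 11.1
tool_pos: [0.4438, -0.3482, 0.0852]
orientation: [3.099, -0.511, -0.0]
force: [-2.3, 1.7, 4.4]
opening: 0.0139
gripper_force: 20.0
```

Emit:
arm_command(increments="1 0 0 0 -0.12;1 0 0 0 -0.24;1 0 0 0 -0.36;1 0 0 0 -0.48;1 0 0 0 -0.6")

```text
t: 11.6
tool_pos: [0.4438, -0.347, 0.0852]
orientation: [-3.11, -0.428, 0.001]
force: [-3.5, 6.7, 8.8]
opening: 0.014
gripper_force: 20.0
```

Emit:
arm_command(increments="1 0 0 0 -0.12;1 0 0 0 -0.24;1 0 0 0 -0.36;1 0 0 0 -0.48;1 0 0 0 -0.51")

```text
t: 12.1
tool_pos: [0.4433, -0.3461, 0.0852]
orientation: [-2.9, -1.198, 0.001]
force: [-6.2, 10.7, 12.4]
opening: 0.014
gripper_force: 20.0
```

Emit:
arm_command(increments="1 0 0 0 0;1 0 0 0 0;0.4 0 0 0 0;0.4 0 0 0 0;0.4 0 0 0 0")

```text
t: 12.6
tool_pos: [0.444, -0.3481, 0.0847]
orientation: [2.906, 1.192, 0.0]
force: [-0.7, -0.2, 0.6]
opening: 0.0332
gripper_force: 0.0
```

Emit:
arm_command(increments="0.4 0 0 0 0;0.4 0 0 -40 0;0.4 0 0 -80 0;0.4 0 0 -120 0;0.4 -50 -30 -150 0")

```text
t: 13.1
tool_pos: [0.404, -0.3586, 0.2316]
orientation: [2.9, 1.196, 0.005]
force: [-0.2, -1.5, -0.4]
opening: 0.0559
gripper_force: 0.0
```

Emit:
arm_command(increments="0.4 0 0 0 0;0.4 0 0 0 0")

```text
t: 13.3
tool_pos: [0.4006, -0.3592, 0.2284]
orientation: [2.906, 1.19, 0.001]
force: [0.0, 0.7, -0.0]
opening: 0.0559
gripper_force: 0.0
```

Run:
```python
from h import *
w,mw=snap("wrist","w4");s=robot.read_state();print(s["tool_pos"],s["orientation"],s["q"],mw["eye"],s["t"])
p=proj(mw,[.4435,-.3478,.054],True);print(p);x,y=np.clip(p.astype(int)-[70,52],0,[420,315]);print(x,y)
cv2.imwrite("pics/w4b.png",cv2.resize(w[y:y+105,x:x+140],(800,600),interpolation=cv2.INTER_CUBIC))
```

```text
[ 0.4007 -0.3584  0.2271] [-2.9068 -1.1914 -0.0004] [-0.8254 -0.0303  1.6844  0.0003  1.4875 -0.0326] [ 0.4594 -0.3005  0.369 ] 13.35
[301.0521 158.5159]
231 106
```

View pics/w4b.png

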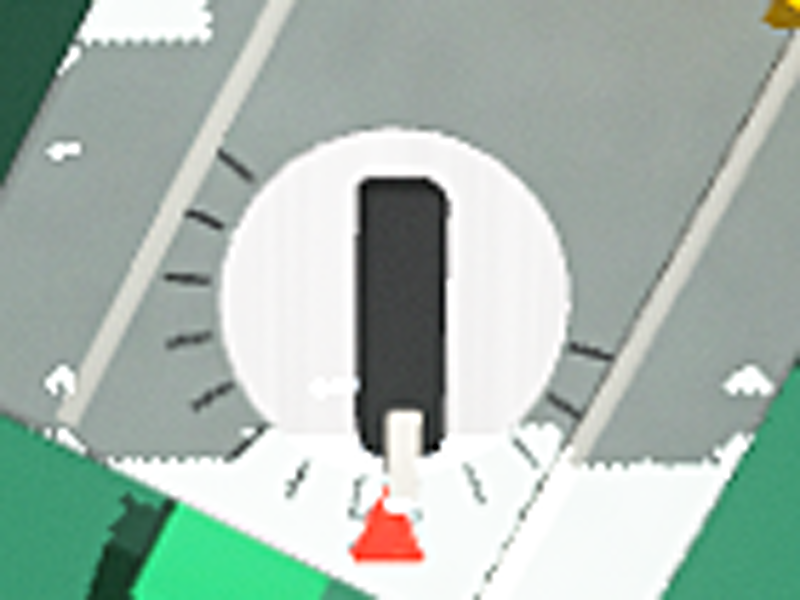

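The knob is at (397,300) in the crop, the pointer's white end at about (402,495) and the mark's tip at about (384,485). That is close, but I'll measure it.

Run:
```python
from h import *
w,mw=load("w4");f=lambda p,z:plane(mw,np.array(p)/(800/140)+[231,106],z,True)[:2]
pts=np.array([f(p,.054) for p in[(219,300),(571,295),(397,127),(270,175),(525,180),(540,395),(262,415)]])
A=np.c_[2*pts,np.ones(len(pts))];x=np.linalg.lstsq(A,(pts**2).sum(1),rcond=None)[0];c=x[:2];print("disc",c,np.sqrt(x[2]+c@c))
an=lambda v:np.arctan2(v[1],v[0])%(2*np.pi)
T=(f((402,450),.078)+0)-f((402,180),.078);print("bar",an(T),np.linalg.norm(T),(f((402,450),.078)+f((402,180),.078))/2)
print("ptr",an(f((402,500),.054)-c))
for p in [(384,485),(386,540),(386,560)]: print("mark",an(f(p,.05)-c),np.linalg.norm(f(p,.05)-c))
print(go([.4435,-.3478,.2271]))
```

```text
disc [ 0.4428 -0.3474] 0.030240139040496185
bar 3.9324419290802615 0.0433937384833517 [ 0.4431 -0.3463]
ptr 3.9657286499046607
mark 3.879848353152052 0.03336429701003192
mark 3.900789070763574 0.04344409135175977
mark 3.90353176190036 0.04715498974320041
(array([37.9837, 22.4731,  0.056 ]), 0, np.float64(-0.03260533908610435))
```

The error is about 0.05 rad, in tolerance, but I'll trim it for margin.

Emit:
arm_command(increments="0.4 38 22 0 0;0.4 38 22 40 0;0.4 38 22 80 0;0.4 38 22 120 0;0.4 38 22 142 0")

```text
t: 13.85
tool_pos: [0.4415, -0.3444, 0.0795]
orientation: [-2.899, -1.191, 0.005]
force: [0.1, 0.9, 0.3]
opening: 0.056
gripper_force: 0.4
```

Emit:
arm_command(increments="0.4 0 0 0 0;1 0 0 0 0;1 0 0 0 0;1 0 0 0 0;1 0 0 0 0")

```text
t: 14.35
tool_pos: [0.4434, -0.3474, 0.0855]
orientation: [2.906, 1.193, 0.0]
force: [-0.1, -0.3, 0.6]
opening: 0.0283
gripper_force: 0.0
```

Emit:
arm_command(increments="1 0 0 0 0;1 0 0 0 0;1 0 0 0 0;1 0 0 0 0;1 0 0 0 0")

```text
t: 14.85
tool_pos: [0.4425, -0.3467, 0.0856]
orientation: [-2.904, -1.192, 0.001]
force: [-4.4, 4.4, 5.2]
opening: 0.0138
gripper_force: 20.0
```

Emit:
arm_command(increments="1 0 0 0 0.025;1 0 0 0 0.05;1 0 0 0 0.05;1 0 0 0 0.05;1 0 0 0 0.05")

```text
t: 15.35
tool_pos: [0.4426, -0.3468, 0.0856]
orientation: [-2.934, -1.119, 0.001]
force: [-3.5, 4.7, 4.5]
opening: 0.014
gripper_force: 20.0
```

Emit:
arm_command(increments="0.4 0 0 0 0;0.4 0 0 0 0;0.4 0 0 0 0;0.4 0 0 0 0;0.4 0 0 0 0")

```text
t: 15.85
tool_pos: [0.4433, -0.3475, 0.0855]
orientation: [2.935, 1.119, 0.0]
force: [-0.2, -0.1, 0.2]
opening: 0.0498
gripper_force: 0.0
```

Emit:
arm_command(increments="0.4 0 0 -40 0;0.4 0 0 -80 0;0.4 0 0 -120 0;0.4 -50 -30 -142 0;0.4 -50 -30 -142 0")

```text
t: 16.35
tool_pos: [0.3848, -0.36, 0.231]
orientation: [2.931, 1.117, 0.001]
force: [0.4, 0.3, 0.9]
opening: 0.0559
gripper_force: 0.0
```

Run:
```python
from h import *
w,mw=snap("wrist","w5");s=robot.read_state();print(s["tool_pos"],s["orientation"],s["q"],s["t"])
p=proj(mw,[.4435,-.3478,.054],True);print(p);x,y=np.clip(p.astype(int)-[70,52],0,[420,315]);print(x,y)
cv2.imwrite("pics/w5b.png",cv2.resize(w[y:y+105,x:x+140],(800,600),interpolation=cv2.INTER_CUBIC))
print(go([.546,-.3115,.165],.312))
```

```text
[ 0.3842 -0.3599  0.2301] [2.9327 1.1158 0.0003] [-0.8495 -0.0659  1.7134 -0.0011  1.4905 -0.0057] 16.4
[308.7422 144.5369]
238 92
(array([153.1575,  71.1236,  65.2044]), np.float64(-1.1556608998118647), np.float64(-0.005710947125385472))
```

View pics/w5b.png

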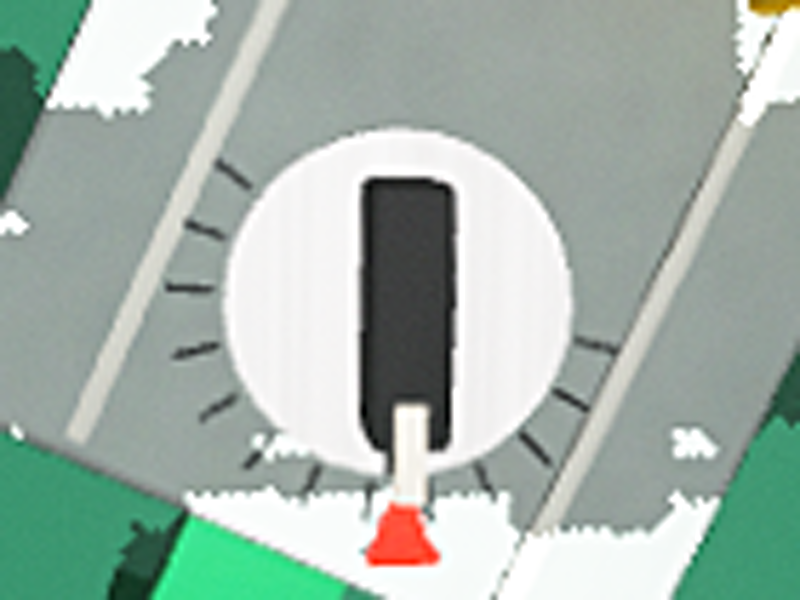

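The pointer now meets the mark (410,500 against 403,505). Back to the lock handle.

Emit:
arm_command(increments="0 38 18 0 -0.14;0 76 35 0 -0.28;0 115 53 0 -0.42;0 153 71 0 -0.56;0 153 71 0 -0.7")

```text
t: 16.9
tool_pos: [0.5511, -0.3062, 0.2245]
orientation: [-2.362, -2.067, -0.002]
force: [-0.6, -0.6, -0.6]
opening: 0.0904
gripper_force: 0.0
```

Emit:
arm_command(increments="0 0 0 0 -0.14;0 0 0 0 -0.28;0 0 0 0 -0.42;0 0 0 0 -0.456;0 0 0 0 -0.456")

```text
t: 17.4
tool_pos: [0.5474, -0.3087, 0.2258]
orientation: [-1.845, -2.54, -0.0]
force: [0.3, 0.0, -0.0]
opening: 0.093
gripper_force: 0.0
```

Run:
```python
from h import *
print(go([.546,-.312,.114],.312))
```

```text
(array([ -2.8615,  -2.2753, 111.8434]), np.float64(0.0024380068896781015), np.float64(-0.9096758719464092))
```

Emit:
arm_command(increments="0 -3 -2 40 0;0 -3 -2 80 0;0 -3 -2 100 0;0 -3 -2 111 0;1 -3 -2 111 0")

```text
t: 17.9
tool_pos: [0.5454, -0.3119, 0.1141]
orientation: [-1.846, -2.538, -0.0]
force: [-0.1, 0.2, 0.0]
opening: 0.0885
gripper_force: 0.0
```

Emit:
arm_command(increments="1 0 0 0 0;1 0 0 0 0;1 0 0 0 0;1 0 0 0 0;1 0 0 0 0")

```text
t: 18.4
tool_pos: [0.5467, -0.3131, 0.1172]
orientation: [1.846, 2.541, 0.0]
force: [-0.1, -0.2, -0.3]
opening: 0.0497
gripper_force: 0.0
```

Emit:
arm_command(increments="1 0 0 0 0;1 0 0 0 0;1 0 0 0 0;1 0 0 0 0;1 0 0 0 0")

```text
t: 18.9
tool_pos: [0.5461, -0.313, 0.1165]
orientation: [-1.847, -2.541, 0.001]
force: [-0.5, 1.3, 0.9]
opening: 0.012
gripper_force: 20.0
```

Emit:
arm_command(increments="1 0 -15 0 0;1 0 -35 0 0;1 0 -55 0 0;1 0 -75 0 0;1 0 -92 0 0")

```text
t: 19.4
tool_pos: [0.4582, -0.3403, 0.1164]
orientation: [-1.846, -2.541, -0.003]
force: [0.1, 6.6, 2.5]
opening: 0.0118
gripper_force: 20.0
```

Emit:
arm_command(increments="1 0 -4 0 0;1 0 -8 0 0;1 0 -10 0 0;1 0 -10 0 0;1 0 -10 0 0")

```text
t: 19.9
tool_pos: [0.4489, -0.3432, 0.1164]
orientation: [-1.846, -2.539, -0.002]
force: [-2.3, 5.9, 4.8]
opening: 0.0117
gripper_force: 20.0
```

Emit:
arm_command(increments="1 0 -2 0 0;1 0 -4 0 0;1 0 -4 0 0;1 0 -4 0 0")

```text
t: 20.3
tool_pos: [0.4453, -0.3443, 0.1164]
orientation: [-1.845, -2.54, -0.002]
force: [-1.0, 6.7, 3.0]
opening: 0.0119
gripper_force: 20.0
```

Emit:
arm_command(increments="1 0 -1 0 0;1 0 -2 0 0;1 0 -2 0 0;1 0 -2 0 0")

```text
t: 20.7
tool_pos: [0.4436, -0.3449, 0.1164]
orientation: [-1.845, -2.54, -0.003]
force: [-1.2, 7.2, 3.3]
opening: 0.0122
gripper_force: 20.0
```

Emit:
arm_command(increments="1 0 -1 0 0;1 0 -2 0 0;1 0 -2 0 0;1 0 -2 0 0")

```text
t: 21.1
tool_pos: [0.4417, -0.3455, 0.1164]
orientation: [-1.845, -2.54, -0.003]
force: [-0.2, 7.5, 3.6]
opening: 0.0119
gripper_force: 20.0
```

Emit:
arm_command(increments="1 0 -1 0 0;1 0 -2 0 0;1 0 -2 0 0;1 0 -2 0 0")

```text
t: 21.5
tool_pos: [0.4409, -0.3457, 0.1164]
orientation: [-1.846, -2.542, -0.005]
force: [4.9, 7.5, 1.7]
opening: 0.0118
gripper_force: 20.0
```

Emit:
arm_command(increments="1 0 -1 0 0;1 0 -2 0 0;1 0 -2 0 0;1 0 -2 0 0")

```text
t: 21.9
tool_pos: [0.4407, -0.3458, 0.1165]
orientation: [1.844, 2.541, 0.009]
force: [14.0, 10.9, -3.8]
opening: 0.0118
gripper_force: 20.0
```

Stop reached. Releasing, rising, and checking.

Emit:
arm_command(increments="1 0 2 0 0;0 0 2 0 0;0 0 2 0 0;0 0 2 0 0;0 0 2 0 0")

```text
t: 22.4
tool_pos: [0.4397, -0.3478, 0.1166]
orientation: [1.847, 2.541, -0.0]
force: [0.6, -0.4, -0.3]
opening: 0.0394
gripper_force: 0.0
```

Emit:
arm_command(increments="0 0 0 0 0;0 0 0 -45 0;0 0 0 -90 0;0 0 0 -130 0;0 -40 0 -130 0")

```text
t: 22.9
tool_pos: [0.4549, -0.3859, 0.2561]
orientation: [1.836, 2.533, -0.002]
force: [1.8, -1.9, 0.1]
opening: 0.0793
gripper_force: 0.0
```

Run:
```python
from h import *
w,mw=snap("wrist","w6");t,mt=snap("top","t6");d,ms=snap("side","s6");s=robot.read_state();print(s["tool_pos"],s["q"],s["t"])
b=max(blobs(w,"yellow",300),key=lambda b:b[1][4]);print(plane(mw,b[0],.0855,True))
for n,im,m in(("top",t,mt),("side",d,ms)):
    for ce,st,_ in blobs(im,"yellow",100): print(n,plane(m,ce,.0855)[:2])
x,y,ww,h=[int(v) for v in b[1][:4]];x0=max(0,x-50);y0=max(0,y-40)
cv2.imwrite("pics/w6b.png",cv2.resize(w[y0:y0+150,x0:x0+200],(800,600),interpolation=cv2.INTER_CUBIC))
# green adapters crop of top
x,y=150,165;cv2.imwrite("pics/t6b.png",cv2.resize(t[165:265,150:283],(800,600),interpolation=cv2.INTER_CUBIC))
```

```text
[ 0.4523 -0.387   0.2464] [-0.7938  0.1163  1.4984 -0.0003  1.5266 -1.1064] 23.05
[ 0.442  -0.3455  0.0855]
side [ 0.4172 -0.3429]
```

View pics/w6b.png

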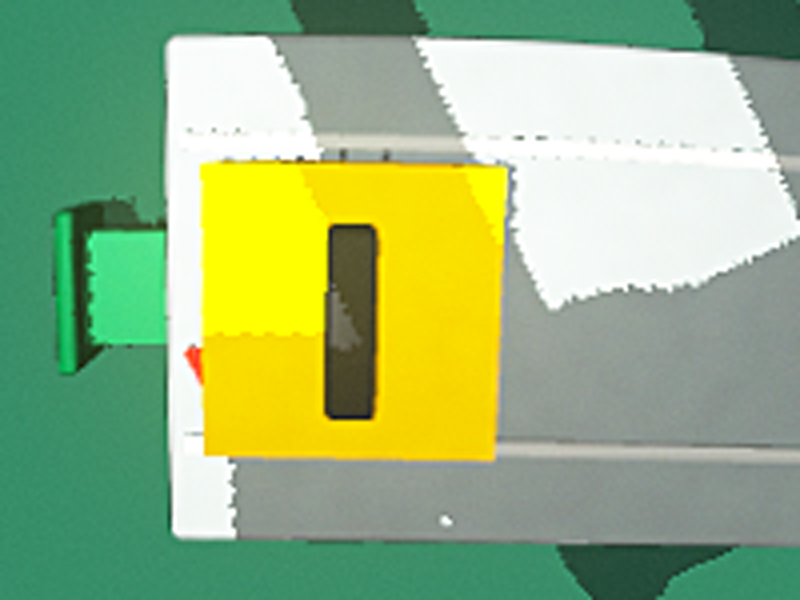

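The lock is home over the knob, with its roof centre within 3 mm of the knob axis. Moving over to look at the board and turntable.

Emit:
arm_command(increments="0 45 19 -6 0;0 90 39 -12 0;0 135 58 -18 0;0 180 78 -24 0;0 225 98 -30 0")

```text
t: 23.55
tool_pos: [0.4751, -0.1389, 0.2761]
orientation: [-1.847, -2.54, -0.0]
force: [1.2, 0.6, 0.2]
opening: 0.0929
gripper_force: 0.0
```

Emit:
arm_command(increments="0.4 45 19 -6 0;0.4 90 39 -12 0;0.4 135 58 -18 0;0.4 180 78 -24 0;0.4 225 98 -30 0")

```text
t: 24.05
tool_pos: [0.4986, 0.1052, 0.3064]
orientation: [-1.846, -2.541, 0.0]
force: [1.5, -0.1, -0.2]
opening: 0.0582
gripper_force: 0.0
```

Emit:
arm_command(increments="0.4 0 0 0 0;0.4 0 0 0 0;0.4 0 0 0 0")

```text
t: 24.35
tool_pos: [0.4991, 0.1023, 0.3059]
orientation: [-1.847, -2.541, 0.002]
force: [0.1, -0.5, 0.2]
opening: 0.0558
gripper_force: 0.0
```

Run:
```python
from h import *
w,mw=snap("wrist","w7");t,mt=snap("top","t7");d,ms=snap("side","s7");s=robot.read_state();print(s["tool_pos"],s["q"],s["t"],mw["eye"])
cv2.imwrite("pics/w7b.png",cv2.resize(w,(800,600),interpolation=cv2.INTER_CUBIC))
```

```text
[0.4995 0.1016 0.3062] [ 0.1002 -0.1328  1.6382 -0.0002  1.6367 -0.2115] 24.5 [0.4745 0.1813 0.4465]
```

View pics/w7b.png

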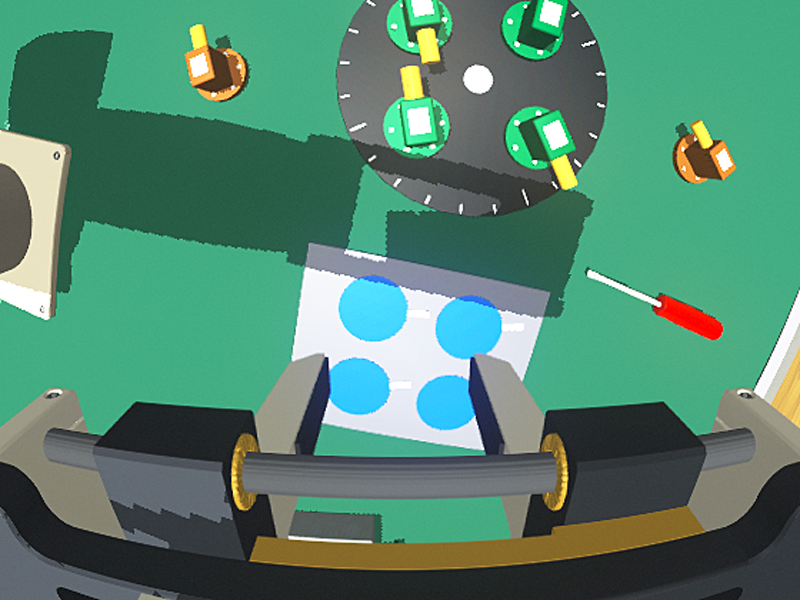

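The wrist view shows four green adapters on the platter: feet near (417,125), (537,138), (419,25) and (532,28). The pads are below, with white lines pointing right (+x). I'll shift so the whole platter is visible and measure the pad lines from the first top and side pictures.

Emit:
arm_command(increments="0.4 40 20 0 0;0.4 75 40 0 0;0.4 75 40 0 0;0.4 75 40 0 0")

```text
t: 24.9
tool_pos: [0.5146, 0.1863, 0.3061]
orientation: [-1.847, -2.541, 0.001]
force: [0.3, 0.1, -0.2]
opening: 0.0554
gripper_force: 0.0
```

Run:
```python
from h import *
t,mt=load("t1");s,ms=load("s1");w7,m7=load("w7")
w,mw=snap("wrist","w8");st=robot.read_state();print(st["tool_pos"],mw["eye"])
pads=[(.6021,-.0452),(.5921,.0444),(.4928,.0335),(.5027,-.0566)]
def line(im,m,c,fish):
    g=im.min(2).astype(float);out=[];best=[]
    for a in np.radians(np.arange(-90,90,1)):
        v=[]
        for r in np.linspace(.039,.053,8):
            p=proj(m,[c[0]+r*np.cos(a),c[1]+r*np.sin(a),.004],fish)
            if 0<=p[0]<559 and 0<=p[1]<419: v.append(cv2.getRectSubPix(g.astype('float32'),(1,1),(float(p[0]),float(p[1])))[0,0])
        out.append(np.mean(v) if v else 0)
    o=np.array(out);i=o.argmax();wts=np.clip(o-np.median(o)-.5*(o.max()-np.median(o)),0,None);wts[abs(np.arange(180)-i)>8]=0
    return (wts@np.arange(-90,90))/wts.sum() if wts.sum() else None,o.max(),np.median(o)
for c in pads: print(c,line(t,mt,c,0),line(s,ms,c,0),line(w7,m7,c,1))
for ce,b,_ in blobs(w,"blue",200)+[]: print("w8",ce,b[4],plane(mw,ce,.004,True)[:2])
cv2.imwrite("pics/w8b.png",cv2.resize(w[0:210,190:470],(800,600),interpolation=cv2.INTER_CUBIC))
```

```text
[0.5146 0.1857 0.3062] [0.4898 0.2653 0.4467]
(0.6021, -0.0452) (np.float64(-5.152348719891809), np.float32(252.10742), np.float32(173.82083)) (np.float64(-5.633941102341198), np.float32(248.01022), np.float32(130.77342)) (np.float64(85.46773174160599), np.float32(237.39813), np.float32(101.66762))
(0.5921, 0.0444) (np.float64(19.918236616100653), np.float32(252.36444), np.float32(173.89343)) (np.float64(19.88140427641858), np.float32(245.08282), np.float32(130.17206)) (np.float64(18.107641003876914), np.float32(255.0), np.float32(199.95107))
(0.4928, 0.0335) (np.float64(13.599769427501508), np.float32(252.88327), np.float32(182.23839)) (np.float64(13.48886161280293), np.float32(242.21933), np.float32(130.39784)) (np.float64(12.16868181470983), np.float32(255.0), np.float32(239.71828))
(0.5027, -0.0566) (np.float64(23.499807583097976), np.float32(252.4105), np.float32(181.90054)) (np.float64(23.119086384231725), np.float32(248.16235), np.float32(130.91508)) (np.float64(21.70311383719671), np.float32(255.0), np.float32(232.2966))
```

View pics/w8b.png

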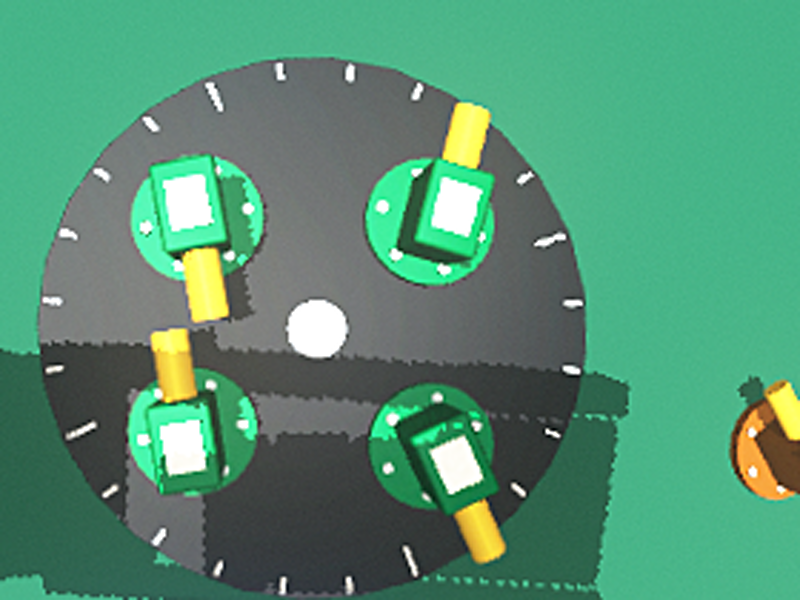

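The crop shows the four adapters with white labels on their block tops at (189,203), (459,205), (185,446) and (455,465). The brass connectors are at (206,285), (465,135), (173,365) and (480,530). The spindle is at (317,328).

```bash
cat >> h.py <<'E'
AX=np.array([.523,.263])
def adapters(w,m,zt=.109,cen=None,rad=.125,verbose=0):
    """white labels + brass near centre -> list (x,y,own-x angle,dist)"""
    cen=AX if cen is None else cen
    W=blobs(w,((0,0,215),(180,60,255)),60);B=blobs(w,((22,110,110),(32,255,255)),60);out=[]
    B=[plane(m,b[0],zt-.012,True) for b in B if b[1][4]<1500]
    for c,s,_ in W:
        P=plane(m,c,zt,True)
        if not 100<s[4]<900 or np.hypot(*(P[:2]-cen))>rad or np.hypot(*(P[:2]-cen))<.03: continue
        v=[b[:2]-P[:2] for b in B]
        if not v: continue
        d=min(v,key=lambda q:np.hypot(*q))
        if np.hypot(*d)<.05: out.append((P[0],P[1],np.arctan2(d[1],d[0]),np.hypot(*d),c))
    return out
E
python3 - <<'E'
from h import *
import h
w8,m8=load("w8");w7,m7=load("w7");t,mt=load("t1")
c=np.array([317,328])/2.857+[190,0];AX=plane(m8,c,.05,True);print("axis",AX, tri([(m8,c,1),(m7,np.array([478,79])*.7,1),(mt,np.array([286,301])*.7,0)]))
h.AX=AX[:2]
for a in adapters(w8,m8): print(np.array(a[:4]),a[4],"r",np.hypot(*(np.array(a[:2])-AX[:2])))
print("w7")
for a in adapters(w7,m7): print(np.array(a[:4]),a[4])
# foot check: green foot circle centre at z=.059
for p in[(198,215),(430,222),(192,431),(432,447)]: print("foot",plane(m8,np.array(p)/2.857+[190,0],.059,True)[:2])
E
```

```text
axis [0.5157 0.2705 0.05  ] (array([0.5158, 0.271 , 0.0435]), np.float64(0.0007811700137523685))
[ 0.453   0.2995 -1.0729  0.0302] [255.2053  70.365 ] r 0.06902736332840302
[0.5447 0.3296 1.6645 0.0307] [349.1255  71.9231] r 0.0658522943379953
[0.4786 0.2135 2.0253 0.0307] [253.6707 156.0854] r 0.06797334590539131
[ 0.5769  0.2392 -0.7982  0.0315] [349.5405 162.2883] r 0.06872749503293084
w7
[ 0.4543  0.2965 -1.0896  0.0271] [295.2288   4.8497]
[0.4786 0.2133 2.0486 0.0305] [292.937   84.2519]
[ 0.5767  0.2391 -0.8308  0.0306] [388.3853  94.0866]
foot [0.454  0.3003]
foot [0.5453 0.3286]
foot [0.4791 0.2132]
foot [0.5775 0.2387]
```

Each adapter has r ≈ 66–69 mm and a connector centroid ≈ 30 mm from its axis. Both wrist places agree at the stated heights. Starting with the one at (.577,.239), going to pad0.

```bash
sed -i 's/^AX=.*/AX=np.array([.5157,.2706])/' h.py
python3 - <<'E'
from h import *
w8,m8=load("w8");w7,m7=load("w7")
for p,q in(((349.54,162.29),(388.39,94.09)),((253.67,156.09),(292.94,84.25))): print(tri([(m8,p,1),(m7,q,1)]))
print(go([.5769,.2392,.16],-.80+np.pi/2))
E
```

```text
(array([0.577 , 0.2392, 0.1084]), np.float64(5.813406445450137e-05))
(array([0.4786, 0.2134, 0.1083]), np.float64(4.569280048161876e-05))
(array([ 31.8093,  75.8803, 146.1667]), np.float64(-0.45759875762092417), np.float64(-0.06040451963092374))
```

Block tops triangulate to z = 0.108, as expected (0.109).

Emit:
arm_command(increments="0.4 10 25 25 -0.12;0.4 21 50 50 -0.24;0.4 32 76 75 -0.36;0.4 32 76 110 -0.457;0.4 32 76 140 -0.457")

```text
t: 25.45
tool_pos: [0.5773, 0.239, 0.1647]
orientation: [-1.22, -2.894, 0.001]
force: [0.5, -0.2, -0.1]
opening: 0.0556
gripper_force: 0.0
```

Emit:
arm_command(increments="0.4 0 0 0 0;0.4 0 0 0 0")

```text
t: 25.65
tool_pos: [0.5769, 0.2392, 0.1668]
orientation: [-1.226, -2.892, 0.001]
force: [0.9, 0.4, 0.7]
opening: 0.056
gripper_force: 0.0
```

Run:
```python
from h import *
w,m=snap("wrist","w9")
for a in adapters(w,m): print(np.array(a[:4]))
print(go([.5769,.2392,.096],-.80+np.pi/2),robot.read_state()["tool_pos"])
```

```text
[ 0.4532  0.2996 -1.0523  0.0299]
[0.5444 0.3296 1.6545 0.031 ]
[0.4784 0.2136 1.995  0.03  ]
[ 0.5765  0.2395 -0.7836  0.0325]
(array([ 0.338 , -1.2189, 72.531 ]), np.float64(-0.0015271251770272443), np.float64(-0.45777852646244294)) [0.5779 0.2398 0.1685]
```

Emit:
arm_command(increments="0.4 0 -1 25 0;0.4 0 -1 50 0;0.4 0 -1 71 0;0.4 0 -1 71 0;1 0 -1 71 0")

```text
t: 26.2
tool_pos: [0.5774, 0.24, 0.0979]
orientation: [1.223, 2.892, 0.003]
force: [0.6, -0.5, -0.0]
opening: 0.0516
gripper_force: 0.0
```

Emit:
arm_command(increments="1 0 0 0 0;1 0 0 0 0;1 0 0 0 0;1 0 0 0 0;1 0 0 0 0")

```text
t: 26.7
tool_pos: [0.5768, 0.2401, 0.0965]
orientation: [1.223, 2.893, 0.001]
force: [-0.9, -0.6, 6.5]
opening: 0.0241
gripper_force: 20.0
```

Emit:
arm_command(increments="1 0 0 0 0;1 0 0 0 0;1 0 0 0 0")

```text
t: 27.0
tool_pos: [0.5768, 0.2401, 0.0965]
orientation: [1.223, 2.893, 0.001]
force: [-1.1, 0.8, 5.6]
opening: 0.024
gripper_force: 20.0
```

Emit:
arm_command(increments="1 0 0 -10 0;1 0 0 -30 0;1 0 0 -60 0;1 0 0 -90 0;1 0 0 -90 0")

```text
t: 27.5
tool_pos: [0.5788, 0.2408, 0.1913]
orientation: [1.221, 2.888, 0.008]
force: [2.1, 0.9, -1.3]
opening: 0.0237
gripper_force: 20.0
```

Run:
```python
from h import *
s=robot.read_state();print(s["opening"],s["force"],s["tool_pos"],s["q"])
print(go([.6021,-.0452,.17],-.094+np.pi/2))
w,m=snap("wrist","w10")
cv2.imwrite("pics/w10b.png",cv2.resize(w,(800,600)))
```

```text
0.023666042618323602 [ 2.0868  0.8923 -1.3353] [0.5788 0.2408 0.1913] [ 0.3125  0.2227  1.4809  0.      1.4298 -0.4586]
(array([-221.303 , -182.7548,   20.7849]), np.float64(-0.7056875850958528), np.float64(-0.4585980384913758))
```

View pics/w10b.png

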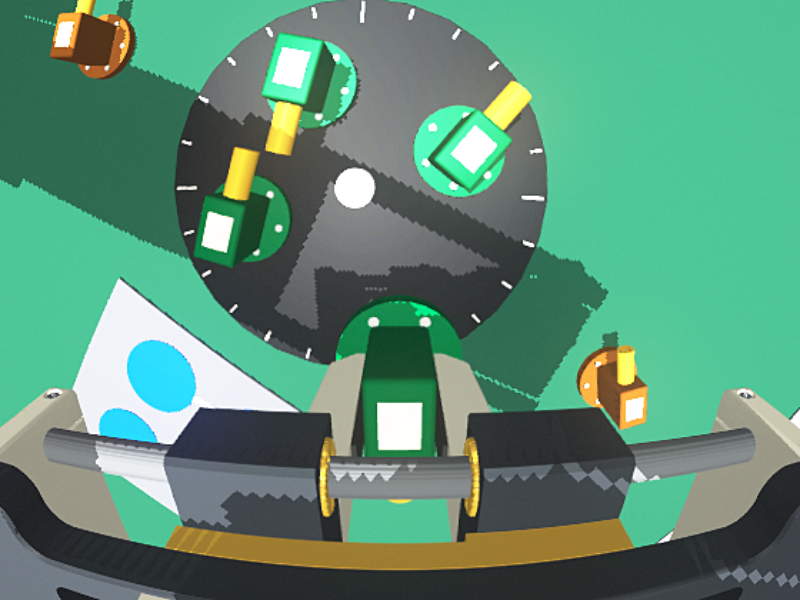

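The adapter is held squarely, with its connector along tool −x; the others are unmoved. Carrying it to pad0.

Emit:
arm_command(increments="1 -32 -26 0 0;1 -64 -52 0 0;1 -96 -78 0 0;1 -128 -104 0 0;1 -160 -130 0 0")

```text
t: 28.05
tool_pos: [0.5932, 0.0331, 0.1833]
orientation: [-1.222, -2.891, 0.002]
force: [0.9, 0.4, -1.7]
opening: 0.0237
gripper_force: 20.0
```

Emit:
arm_command(increments="1 -20 -18 5 -0.14;1 -41 -35 10 -0.28;1 -61 -53 15 -0.42;1 -61 -53 20 -0.56;1 -61 -53 20 -0.706")

```text
t: 28.55
tool_pos: [0.5971, -0.047, 0.1622]
orientation: [-0.141, -3.133, -0.001]
force: [-0.6, -0.5, -1.4]
opening: 0.0239
gripper_force: 20.0
```

Emit:
arm_command(increments="1 0 0 0 0;1 0 0 0 0;1 0 0 0 0")

```text
t: 28.85
tool_pos: [0.5987, -0.0458, 0.1649]
orientation: [-0.152, -3.137, -0.0]
force: [1.2, -0.8, -0.9]
opening: 0.0235
gripper_force: 20.0
```

Run:
```python
from h import *
s=robot.read_state();print(s["opening"],s["force"],s["tool_pos"],s["q"])
print(go([.6021,-.0452,.0515],-.094+np.pi/2))
```

```text
0.02350104266506364 [ 1.1964 -0.7914 -0.8968] [ 0.5987 -0.0458  0.1649] [-0.1617  0.1808  1.5778 -0.      1.3839 -1.6357]
(array([ -3.443 ,   0.9346, 113.4368]), np.float64(-0.0028713888306268753), np.float64(-1.635673431737713))
```

Emit:
arm_command(increments="1 -3 1 30 0;1 -3 1 60 0;1 -3 1 90 0;1 -3 1 105 0;1 -3 1 109 0")

```text
t: 29.35
tool_pos: [0.6004, -0.045, 0.0542]
orientation: [-0.149, -3.134, -0.001]
force: [0.5, 0.6, -1.6]
opening: 0.0238
gripper_force: 20.0
```

Emit:
arm_command(increments="1 0 0 1 0;1 0 0 2 0;1 0 0 2 0")

```text
t: 29.65
tool_pos: [0.6033, -0.0456, 0.0562]
orientation: [0.148, 3.135, -0.0]
force: [-0.1, 0.1, -2.5]
opening: 0.0241
gripper_force: 20.0
```

Emit:
arm_command(increments="1 0 0 1 0;1 0 0 1 0;1 0 0 1 0")

```text
t: 29.95
tool_pos: [0.6022, -0.0454, 0.0539]
orientation: [0.147, 3.138, -0.0]
force: [-0.9, -0.0, -1.5]
opening: 0.0238
gripper_force: 20.0
```

Emit:
arm_command(increments="1 0 0 1 0;1 0 0 2 0;1 0 0 2 0")

```text
t: 30.25
tool_pos: [0.6018, -0.0453, 0.0512]
orientation: [-0.147, -3.138, -0.0]
force: [-0.1, -1.5, -1.3]
opening: 0.0236
gripper_force: 20.0
```

Emit:
arm_command(increments="1 0 0 1 0;1 0 0 1 0;1 0 0 1 0")

```text
t: 30.55
tool_pos: [0.6022, -0.0454, 0.0506]
orientation: [0.147, 3.138, -0.0]
force: [-0.6, 0.1, -0.5]
opening: 0.0241
gripper_force: 20.0
```

Emit:
arm_command(increments="0.4 0 0 0 0;0.4 0 0 0 0;0.4 0 0 0 0;0.4 0 0 0 0;0.4 0 0 -10 0")

```text
t: 31.05
tool_pos: [0.6008, -0.0452, 0.0593]
orientation: [-0.147, -3.135, -0.001]
force: [-1.4, 0.3, -0.7]
opening: 0.055
gripper_force: 0.0
```

Emit:
arm_command(increments="0.4 0 0 -35 0;0.4 0 0 -75 0;0.4 0 0 -115 0;0.4 25 43 -115 0.14;0.4 50 80 -120 0.28")

```text
t: 31.55
tool_pos: [0.5605, 0.0393, 0.1831]
orientation: [0.595, 3.081, 0.002]
force: [-1.0, 1.5, 0.0]
opening: 0.0557
gripper_force: 0.0
```

Run:
```python
from h import *
s=robot.read_state();print(s["opening"],s["tool_pos"]);print(go([.51,.18,.30],.43))
```

```text
0.05572595245848801 [0.5605 0.0393 0.1831]
(array([  98.822,  111.983, -117.08 ]), np.float64(0.759327527276018), np.float64(-1.2108430859746018))
```

Emit:
arm_command(increments="0.4 20 22 -23 0.14;0.4 40 45 -47 0.28;0.4 60 67 -70 0.42;0.4 80 90 -94 0.56;0.4 99 112 -117 0.7")

```text
t: 32.05
tool_pos: [0.5078, 0.1805, 0.2997]
orientation: [1.614, 2.694, 0.002]
force: [0.3, 0.2, 1.4]
opening: 0.0557
gripper_force: 0.0
```

Emit:
arm_command(increments="0.4 0 0 0 0.06;0.4 0 0 0 0.06;0.4 0 0 0 0.06")

```text
t: 32.35
tool_pos: [0.5084, 0.1791, 0.2976]
orientation: [1.684, 2.652, -0.0]
force: [-0.1, -0.4, 0.5]
opening: 0.056
gripper_force: 0.0
```

```bash
cat > look.py <<'E'
from h import *
import sys
w,m=snap("wrist",sys.argv[1]);s=robot.read_state();print("tcp",s["tool_pos"],"q1,q6",s["q"][0],s["q"][5],"t",s["t"])
for a in adapters(w,m,rad=.14): print("adp",np.array(a[:4]),np.hypot(*(np.array(a[:2])-AX)),go([a[0],a[1],.16],a[2]+np.pi/2)[:2])
PADS=[(.6021,-.0452,-.094),(.5921,.0444,.347),(.4928,.0335,.2356),(.5027,-.0566,.407)]
for i,p in enumerate(PADS):
    for a in adapters(w,m,zt=.063,cen=np.array(p[:2])+[.05,0],rad=.2):
        if np.hypot(a[0]-p[0],a[1]-p[1])<.03: print("pad",i,"off mm",1000*(a[0]-p[0]),1000*(a[1]-p[1]),"ang",a[2]-p[2],a[3])
E
python3 look.py w11
```

```text
tcp [0.5083 0.1788 0.2971] q1,q6 0.2432744027880918 -0.19515730031013218 t 32.4
adp [ 0.4528  0.2987 -1.0708  0.0299] 0.06893937849145745 (array([132.1128,   0.7056, 137.1143]), np.float64(-0.06155448777773653))
adp [0.544  0.3297 1.68   0.0312] 0.06549641239918018 (array([121.4479,  96.4349, 137.0281]), np.float64(0.329249600007798))
adp [0.4793 0.2129 2.0495 0.0306] 0.06821766030441616 (array([ 43.1165, -11.655 , 137.1262]), np.float64(-0.04032804145553026))
```

Emit:
arm_command(increments="0.4 14 -4 45 -0.01;0.4 28 -8 90 -0.02;0.4 43 -12 130 -0.02;0.4 43 -12 137 -0.02;0.4 43 -12 137 -0.02")

```text
t: 32.9
tool_pos: [0.4785, 0.2123, 0.1592]
orientation: [-1.658, -2.666, 0.005]
force: [-1.0, 0.4, 1.1]
opening: 0.0556
gripper_force: 0.0
```

Emit:
arm_command(increments="0.4 0 0 30 0;0.4 0 0 55 0;0.4 0 0 63 0;0.4 0 0 63 0;0.4 0 0 63 0")

```text
t: 33.4
tool_pos: [0.4811, 0.2134, 0.0998]
orientation: [1.66, 2.665, 0.003]
force: [-0.3, -0.2, -0.3]
opening: 0.0559
gripper_force: 0.0
```

Run:
```python
from h import *
print(go([.4790,.2132,.0965],2.03+np.pi/2),robot.read_state()["tool_pos"])
```

```text
(array([ 0.7988, -1.9737,  3.304 ]), np.float64(-0.0025116942337692905), np.float64(-0.1366617259198778)) [0.4811 0.2134 0.0998]
```

Emit:
arm_command(increments="1 1 -1 2 0;1 1 -1 2 0;1 1 -1 2 0;1 1 -1 2 0;1 1 -1 2 0")

```text
t: 33.9
tool_pos: [0.4782, 0.2137, 0.0958]
orientation: [1.66, 2.667, 0.0]
force: [-0.8, -0.0, 0.5]
opening: 0.024
gripper_force: 20.0
```

Emit:
arm_command(increments="1 0 0 0 0;1 0 0 0 0;1 0 0 0 0;1 0 0 -10 0;1 0 0 -30 0")

```text
t: 34.4
tool_pos: [0.4763, 0.2131, 0.1239]
orientation: [-1.659, -2.664, 0.006]
force: [0.2, 0.2, -2.4]
opening: 0.024
gripper_force: 20.0
```

Emit:
arm_command(increments="1 0 0 -30 0;1 0 0 -60 0;1 -40 5 -60 0.1;1 -80 11 -60 0.24;1 -120 16 -60 0.38")

```text
t: 34.9
tool_pos: [0.546, 0.1122, 0.1862]
orientation: [2.139, 2.3, 0.001]
force: [0.2, 0.7, -2.8]
opening: 0.0239
gripper_force: 19.9
```

Run:
```python
from h import *
s=robot.read_state();print(s["opening"],s["force"],s["tool_pos"],s["q"]);d,t,q=go([.5921,.0444,.165],.347+np.pi/2);print(d,t,t+np.pi)
```

```text
0.023918914708394304 [ 0.2356  0.6886 -2.787 ] [0.546  0.1122 0.1862] [0.1107 0.049  1.6802 0.0001 1.4118 0.0381]
[-70.988   41.0492  21.194 ] 1.2963209252493937 4.437913578839186
```

Emit:
arm_command(increments="1 -24 14 5 0.14;1 -48 28 10 0.28;1 -71 41 15 0.42;1 -71 41 20 0.56;1 -71 41 20 0.7")

```text
t: 35.4
tool_pos: [0.5912, 0.0444, 0.1643]
orientation: [-2.8, -1.423, 0.003]
force: [-0.5, 0.1, -2.1]
opening: 0.0239
gripper_force: 19.9
```

Emit:
arm_command(increments="1 0 0 0 0.14;1 0 0 0 0.28;1 0 0 0 0.42;1 0 0 0 0.56;1 0 0 0 0.597")

```text
t: 35.9
tool_pos: [0.5914, 0.0454, 0.1655]
orientation: [-3.095, -0.54, 0.001]
force: [-0.4, -0.6, -1.0]
opening: 0.0237
gripper_force: 20.0
```

Emit:
arm_command(increments="1 0 0 0 0;1 0 0 0 0;1 0 0 0 0")

```text
t: 36.2
tool_pos: [0.5916, 0.0454, 0.1655]
orientation: [-3.093, -0.55, 0.0]
force: [0.5, 0.4, -2.3]
opening: 0.0242
gripper_force: 20.0
```

Run:
```python
from h import *
s=robot.read_state();print(s["opening"],s["force"],s["tool_pos"],s["q"][5]);print(go([.5921,.0444,.0502],.347+np.pi/2))
```

```text
0.02416626380096054 [ 0.4957  0.3553 -2.2941] [0.5916 0.0454 0.1655] 1.209062665761746
(array([  0.0964,   1.1555, 115.3125]), np.float64(0.004959712827273144), np.float64(1.209062665761746))
```

Emit:
arm_command(increments="1 0 1 30 0;1 0 1 60 0;1 0 1 90 0;1 0 1 107 0;1 0 1 112 0")

```text
t: 36.7
tool_pos: [0.5899, 0.0445, 0.0506]
orientation: [-3.092, -0.549, 0.007]
force: [-0.3, -0.1, -1.8]
opening: 0.0235
gripper_force: 20.0
```

Emit:
arm_command(increments="1 0 0 1 0;1 0 0 3 0;1 0 0 3 0;1 0 0 3 0")

```text
t: 37.1
tool_pos: [0.5929, 0.0445, 0.0517]
orientation: [3.093, 0.548, 0.003]
force: [-0.3, -1.1, -1.8]
opening: 0.0241
gripper_force: 20.0
```

Emit:
arm_command(increments="1 0 0 1 0;1 0 0 1 0;0.4 0 0 1 0;0.4 0 0 1 0;0.4 0 0 1 0")

```text
t: 37.6
tool_pos: [0.5924, 0.0445, 0.0499]
orientation: [3.093, 0.548, 0.001]
force: [0.7, 0.3, 0.1]
opening: 0.0436
gripper_force: 0.0
```

Emit:
arm_command(increments="0.4 0 0 0 0;0.4 0 0 -10 0;0.4 0 0 -40 0;0.4 0 0 -80 0;0.4 0 0 -120 0")

```text
t: 38.1
tool_pos: [0.5916, 0.0445, 0.1711]
orientation: [-3.093, -0.548, 0.001]
force: [1.1, -0.3, 0.9]
opening: 0.0553
gripper_force: 0.0
```

Emit:
arm_command(increments="0.4 -6 -31 -26 -0.14;0.4 -12 -62 -52 -0.28;0.4 -18 -94 -78 -0.42;0.4 -24 -125 -104 -0.56;0.4 -30 -156 -130 -0.7")

```text
t: 38.6
tool_pos: [0.5094, 0.1816, 0.3016]
orientation: [2.713, 1.583, 0.002]
force: [0.2, 1.2, 0.2]
opening: 0.0557
gripper_force: 0.0
```

Emit:
arm_command(increments="0.4 0 0 0 -0.14;0.4 0 0 0 -0.28;0.4 0 0 0 -0.42;0.4 0 0 0 -0.56;0.4 0 0 0 -0.62")

```text
t: 39.1
tool_pos: [0.5102, 0.1807, 0.3005]
orientation: [2.101, 2.335, 0.001]
force: [-0.3, -0.7, 0.6]
opening: 0.0558
gripper_force: 0.0
```

Emit:
arm_command(increments="0.4 0 0 0 0;0.4 0 0 0 0")

```text
t: 39.3
tool_pos: [0.5103, 0.1807, 0.3001]
orientation: [2.11, 2.327, 0.001]
force: [0.5, -0.1, 0.9]
opening: 0.0556
gripper_force: 0.0
```

```bash
python3 look.py w12
```

```text
tcp [0.5103 0.1807 0.2999] q1,q6 0.24555273075832032 0.14751268071855952 t 39.35
adp [0.5439 0.3298 1.6712 0.031 ] 0.06556969624551041 (array([145.1162,  47.9773, 139.9718]), np.float64(-0.00238762383569302))
adp [ 0.4528  0.2986 -1.0583  0.0299] 0.06887507572494438 (array([122.9547, -45.7913, 139.9267]), np.float64(-0.41443427790641096))
```

Emit:
arm_command(increments="0.4 40 13 0 0;0.4 80 26 10 0;0.4 120 39 40 0;0.4 145 48 80 0;0.4 145 48 120 0")

```text
t: 39.85
tool_pos: [0.5437, 0.3333, 0.1784]
orientation: [-2.106, -2.331, -0.003]
force: [0.3, -1.2, -0.9]
opening: 0.0556
gripper_force: 0.0
```

Emit:
arm_command(increments="0.4 0 0 20 0;0.4 0 0 50 0;0.4 0 0 75 0;0.4 0 0 83 0;0.4 0 0 83 0")

```text
t: 40.35
tool_pos: [0.5426, 0.3292, 0.0951]
orientation: [-2.108, -2.328, 0.004]
force: [-0.4, -0.7, 0.7]
opening: 0.0559
gripper_force: 0.0
```

Run:
```python
from h import *
print(go([.5441,.3297,.0965],1.67+np.pi/2),robot.read_state()["tool_pos"])
```

```text
(array([ 0.3054,  1.5268, -1.411 ]), np.float64(-5.16554636043054e-06), np.float64(0.3654213410392407)) [0.5426 0.3292 0.0951]
```

Emit:
arm_command(increments="1 0 1 0 0;1 0 1 0 0;1 0 1 0 0;1 0 1 0 0;1 0 1 0 0")

```text
t: 40.85
tool_pos: [0.545, 0.33, 0.0973]
orientation: [2.107, 2.329, 0.001]
force: [-0.9, -1.5, 3.3]
opening: 0.0239
gripper_force: 19.9
```

Emit:
arm_command(increments="1 0 0 0 0;1 0 0 0 0;1 0 0 0 0;1 0 0 -10 0;1 0 0 -30 0")

```text
t: 41.35
tool_pos: [0.5428, 0.329, 0.1244]
orientation: [-2.106, -2.328, 0.007]
force: [0.5, 0.8, -2.0]
opening: 0.0236
gripper_force: 19.9
```

Emit:
arm_command(increments="1 0 0 -30 0;1 -10 -2 -70 0;1 -50 -10 -70 0.1;1 -92 -19 -70 0.2;1 -135 -28 -70 0.3")

```text
t: 41.85
tool_pos: [0.5297, 0.1917, 0.1969]
orientation: [2.435, 1.985, 0.0]
force: [0.1, -0.3, -2.9]
opening: 0.0238
gripper_force: 19.8
```

Run:
```python
from h import *
s=robot.read_state();print(s["opening"],s["force"],s["tool_pos"],s["q"]);d,t,q=go([.5027,-.0566,.165],.407+np.pi/2);print(d,t,t+np.pi)
```

```text
0.023817723590201925 [ 0.0999 -0.2729 -2.8676] [0.5297 0.1917 0.1969] [ 0.2563  0.0576  1.6514 -0.0001  1.4323  0.4592]
[-248.6404   23.6198   31.8606] 0.960835873414422 4.102428527004215
```

Emit:
arm_command(increments="1 -45 4 0 0;1 -90 8 0 0;1 -135 13 0 0;1 -180 17 0 0;1 -225 21 0 0")

```text
t: 42.35
tool_pos: [0.5054, -0.0335, 0.1967]
orientation: [-2.432, -1.989, -0.0]
force: [1.4, 0.2, -1.7]
opening: 0.0241
gripper_force: 19.9
```

Emit:
arm_command(increments="1 -24 3 8 0.14;1 -24 3 16 0.28;1 -24 3 24 0.42;1 -24 3 32 0.56;1 -24 3 32 0.7")

```text
t: 42.85
tool_pos: [0.5031, -0.056, 0.1631]
orientation: [-2.968, -1.024, 0.004]
force: [0.2, 0.5, -2.7]
opening: 0.0241
gripper_force: 19.8
```

Emit:
arm_command(increments="1 0 0 0 0.13;1 0 0 0 0.261;1 0 0 0 0.261;1 0 0 0 0.261;1 0 0 0 0.261")

```text
t: 43.35
tool_pos: [0.5042, -0.056, 0.1645]
orientation: [-3.075, -0.644, 0.0]
force: [-0.4, 0.3, -2.0]
opening: 0.0239
gripper_force: 19.9
```

Run:
```python
from h import *
s=robot.read_state();print(s["opening"],s["force"],s["tool_pos"],s["q"][5]);print(go([.5027,-.0566,.0505],.407+np.pi/2))
```

```text
0.023867953019949623 [-0.4307  0.2894 -2.0249] [ 0.5042 -0.056   0.1645] 0.9461068947881647
(array([ -1.5591,  -0.053 , 114.0105]), np.float64(0.005884863029886667), np.float64(0.9461068947881647))
```

Emit:
arm_command(increments="1 -1 0 30 0;1 -1 0 60 0;1 -1 0 90 0;1 -1 0 107 0;1 -1 0 111 0")

```text
t: 43.85
tool_pos: [0.5013, -0.0561, 0.0514]
orientation: [-3.073, -0.642, 0.007]
force: [-3.6, 0.9, 3.4]
opening: 0.0239
gripper_force: 19.9
```

Emit:
arm_command(increments="1 0 0 1 0;1 0 0 3 0;1 0 0 3 0;1 0 0 3 0")

```text
t: 44.25
tool_pos: [0.504, -0.0566, 0.0514]
orientation: [3.075, 0.639, 0.002]
force: [-0.1, 1.1, -1.9]
opening: 0.0243
gripper_force: 19.9
```

Emit:
arm_command(increments="1 0 0 1 0;0.4 0 0 1 0;0.4 0 0 1 0;0.4 0 0 1 0;0.4 0 0 1 0")

```text
t: 44.75
tool_pos: [0.5034, -0.0565, 0.0496]
orientation: [3.076, 0.639, 0.0]
force: [0.5, -0.4, 0.5]
opening: 0.0514
gripper_force: 0.0
```

Emit:
arm_command(increments="0.4 0 0 0 0;0.4 0 0 -10 0;0.4 0 0 -40 0;0.4 0 0 -80 0;0.4 0 0 -120 0")

```text
t: 45.25
tool_pos: [0.5028, -0.0564, 0.1711]
orientation: [-3.076, -0.639, 0.001]
force: [1.0, -0.0, 0.6]
opening: 0.0557
gripper_force: 0.0
```

Emit:
arm_command(increments="0.4 15 -41 -25 -0.14;0.4 30 -82 -50 -0.28;0.4 46 -124 -75 -0.42;0.4 61 -166 -100 -0.56;0.4 77 -209 -125 -0.7")

```text
t: 45.75
tool_pos: [0.4904, 0.1628, 0.2941]
orientation: [2.665, 1.662, 0.002]
force: [1.1, 0.3, 0.4]
opening: 0.0557
gripper_force: 0.0
```

Emit:
arm_command(increments="0.4 0 0 0 -0.14;0.4 0 0 0 -0.28;0.4 0 0 0 -0.42;0.4 0 0 0 -0.56;0.4 0 0 0 -0.7")

```text
t: 46.25
tool_pos: [0.4908, 0.1612, 0.2928]
orientation: [1.933, 2.476, 0.001]
force: [0.4, -1.3, -0.9]
opening: 0.0557
gripper_force: 0.0
```

Emit:
arm_command(increments="0.4 0 0 0 -0.14;0.4 0 0 0 -0.27;0.4 0 0 0 -0.27;0.4 0 0 0 -0.27")

```text
t: 46.65
tool_pos: [0.4909, 0.1612, 0.2924]
orientation: [1.596, 2.706, 0.001]
force: [-0.1, 0.2, -0.1]
opening: 0.0555
gripper_force: 0.0
```

```bash
python3 look.py w13
```

```text
tcp [0.4909 0.1611 0.2923] q1,q6 0.21792001492301782 -0.28739711878090984 t 46.7
adp [ 0.4532  0.2995 -1.1017  0.0298] 0.0688497627832379 (array([139.3253,  33.9298, 132.3   ]), np.float64(0.0362370682558848))
pad 1 off mm -0.22840924843481325 -0.08261077287356061 ang 0.086565588905341 0.030439347951833375
```

Emit:
arm_command(increments="0.4 40 10 0 0;0.4 80 20 10 0;0.4 120 30 40 0;0.4 139 34 80 0;0.4 139 34 115 0")

```text
t: 47.2
tool_pos: [0.4516, 0.3017, 0.1756]
orientation: [-1.59, -2.709, -0.001]
force: [0.8, 0.2, -0.2]
opening: 0.056
gripper_force: 0.0
```

Emit:
arm_command(increments="0.4 0 0 20 0;0.4 0 0 50 0;0.4 0 0 72 0;0.4 0 0 80 0;0.4 0 0 80 0")

```text
t: 47.7
tool_pos: [0.4521, 0.2986, 0.0958]
orientation: [-1.592, -2.707, 0.003]
force: [-0.0, -0.8, -0.0]
opening: 0.0556
gripper_force: 0.0
```

Run:
```python
from h import *
print(go([.4530,.2991,.0965],-1.07+np.pi/2),robot.read_state()["tool_pos"])
```

```text
(array([-0.0415,  1.0282, -0.671 ]), np.float64(0.006621723906114596), np.float64(-0.018313317769463502)) [0.4521 0.2986 0.0958]
```

Emit:
arm_command(increments="1 0 1 0 0;1 0 1 0 0;1 0 1 0 0;1 0 1 0 0;1 0 1 0 0")

```text
t: 48.2
tool_pos: [0.454, 0.2998, 0.0976]
orientation: [1.591, 2.709, 0.001]
force: [-1.4, -0.0, 2.9]
opening: 0.0242
gripper_force: 19.9
```

Emit:
arm_command(increments="1 0 0 0 0;1 0 0 0 0;1 0 0 0 0;1 0 0 -10 0;1 0 0 -30 0")

```text
t: 48.7
tool_pos: [0.4521, 0.2986, 0.1252]
orientation: [-1.589, -2.707, 0.006]
force: [0.1, 1.1, -1.5]
opening: 0.0239
gripper_force: 19.9
```

Emit:
arm_command(increments="1 0 0 -30 0;1 -10 -3 -70 0;1 -50 -18 -70 -0.1;1 -90 -33 -70 -0.2;1 -130 -48 -70 -0.3")

```text
t: 49.2
tool_pos: [0.4751, 0.1614, 0.1975]
orientation: [1.16, 2.919, 0.0]
force: [0.5, -0.5, -1.7]
opening: 0.0242
gripper_force: 19.9
```

Run:
```python
from h import *
s=robot.read_state();print(s["opening"],s["force"],s["tool_pos"],s["q"]);d,t,q=go([.4928,.0335,.165],.2356+np.pi/2);print(d,t,t-np.pi)
```

```text
0.02421924796000572 [ 0.4706 -0.4547 -1.7339] [0.4751 0.1614 0.1975] [ 0.2254 -0.1119  1.8167 -0.0003  1.4363 -0.5888]
[-100.619   -80.8522   32.4873] -0.992196307893805 -4.133788961483598
```

Emit:
arm_command(increments="1 -33 -27 8 -0.14;1 -67 -54 16 -0.28;1 -101 -81 24 -0.42;1 -101 -81 32 -0.56;1 -101 -81 32 -0.7")

```text
t: 49.7
tool_pos: [0.4913, 0.0324, 0.1635]
orientation: [-0.092, -3.137, 0.001]
force: [0.3, 0.2, -2.3]
opening: 0.0237
gripper_force: 19.9
```

Emit:
arm_command(increments="1 0 0 0 -0.14;1 0 0 0 -0.28;1 0 0 0 -0.292;1 0 0 0 -0.292;1 0 0 0 -0.292")

```text
t: 50.2
tool_pos: [0.4923, 0.0344, 0.1649]
orientation: [0.356, -3.121, 0.0]
force: [0.5, 0.9, -1.8]
opening: 0.0235
gripper_force: 19.9
```

Run:
```python
from h import *
s=robot.read_state();print(s["opening"],s["force"],s["tool_pos"],s["q"][5]);print(go([.4928,.0335,.0505],.2356+np.pi/2))
```

```text
0.0235226538419838 [ 0.5177  0.9247 -1.8454] [0.4923 0.0344 0.1649] -1.8320752022550753
(array([ -0.3164,  -0.9676, 114.4216]), np.float64(-0.008478224054032646), np.float64(-1.8320752022550753))
```

Emit:
arm_command(increments="1 0 -1 30 -0.008;1 0 -1 60 -0.008;1 0 -1 90 -0.008;1 0 -1 107 -0.008;1 0 -1 111 -0.008")

```text
t: 50.7
tool_pos: [0.4904, 0.0335, 0.0517]
orientation: [0.37, -3.115, -0.001]
force: [-6.3, 0.0, 5.6]
opening: 0.0237
gripper_force: 19.9
```

Emit:
arm_command(increments="1 0 0 1 0;1 0 0 3 0;1 0 0 3 0;1 0 0 3 0;1 0 0 4 0")

```text
t: 51.2
tool_pos: [0.4935, 0.0333, 0.0515]
orientation: [-0.373, 3.118, -0.0]
force: [-7.7, -0.6, 17.0]
opening: 0.024
gripper_force: 20.0
```

Emit:
arm_command(increments="1 0 0 0 0;0.4 0 0 0 0;0.4 0 0 0 0;0.4 0 0 0 0;0.4 0 0 0 0")

```text
t: 51.7
tool_pos: [0.4926, 0.0334, 0.0499]
orientation: [-0.373, 3.119, -0.0]
force: [-0.3, -0.0, 0.4]
opening: 0.0513
gripper_force: 0.0
```

Emit:
arm_command(increments="0.4 0 0 0 0;0.4 0 0 -10 0;0.4 0 0 -45 0;0.4 0 0 -90 0;0.4 0 0 -135 0")

```text
t: 52.2
tool_pos: [0.492, 0.0334, 0.1867]
orientation: [0.373, -3.118, -0.0]
force: [1.0, 0.4, 0.8]
opening: 0.0556
gripper_force: 0.0
```

Emit:
arm_command(increments="0.4 -10 35 -30 0;0.4 -20 70 -60 0;0.4 -30 105 -90 0;0.4 -30 105 -90 0;0.4 -30 105 -90 0")

```text
t: 52.7
tool_pos: [0.4973, 0.143, 0.2761]
orientation: [-0.376, 3.117, -0.0]
force: [0.0, 0.2, 0.3]
opening: 0.0553
gripper_force: 0.0
```

```bash
python3 look.py w14
python3 - <<'E'
from h import *
w,_=load("w14");cv2.imwrite("pics/w14b.png",cv2.resize(w,(800,600)))
t,mt=snap("top","t14");s,ms=snap("side","s14")
cv2.imwrite("pics/ts.png",np.hstack([cv2.resize(t[130:290,150:350],(400,320)),cv2.resize(s[130:290,220:420],(400,320))]))
E
```

```text
tcp [0.4967 0.1422 0.2746] q1,q6 0.1798109289965737 -1.6299188300400986 t 52.75
pad 0 off mm 1.157494862801145 0.005076384075854146 ang 0.043667202847692245 0.03298424815117146
pad 1 off mm -0.3329794041103673 0.10086464322046212 ang 0.03729010340090955 0.031065345205812892
pad 2 off mm 1.1821829655540017 0.40232664746897573 ang 0.021791482295375225 0.029668515320942782
pad 3 off mm 1.6070974036194174 0.002929149319000346 ang 0.04835258376977902 0.030592585524192868
```

View pics/w14b.png

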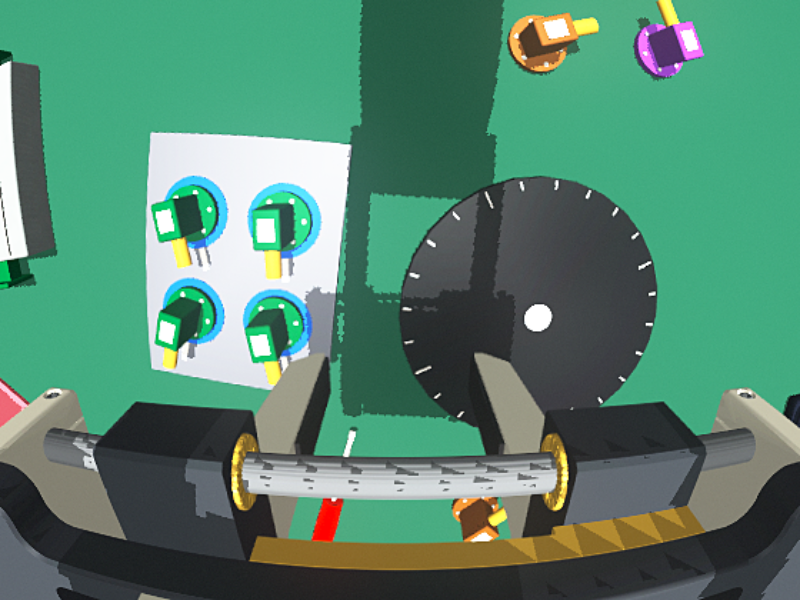

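All four adapters stand on their pads, at block tops (175,220), (268,228), (175,330) and (262,340). Offsets are under 2 mm and angle errors under 0.05 rad, the platter is empty, and the arm is clear. Handing in.

```bash
python3 -c "
from plant import robot
print(robot.close_job())"
```

```text
the job is handed in; nothing more can be done
None
```

I handed the job in with the knob set at the red mark, the lock back at its home stop, and all four green adapters upright on their own pads (measured within 2 mm and 0.05 rad); the hand-in returned no verdict.

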